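# Lay out a charging desk with its power isolated

### The job

This desk charges cordless gadgets through its top: turn the orange rotary isolator off (pointer to the red dot) before moving anything, then set out whichever of the gadgets are there (left, right and behind as the robot sees them), upright and released: the speaker to the left of the keyboard and the mouse to its right, both level with its middle and the mouse square to it; the clock centred behind the keyboard and parallel to it; the lamp directly to the right of the pen pot; each of these with a gap of 4 cm; and the earbud case midway between the plant and the diffuser. When they all stand in place, turn the isolator fully back on (pointer to the green dot), and see that everything is still in place. Leave the keyboard, plant, diffuser, pen pot, mug, notebooks and phone where they are.

Things in the scene. Friction and masses are not known exactly. Their poses are not given: they have to be found in the camera images.
- isolator (a joint): rotary handle of the isolator, turning about a vertical axis with a snap into two detents: 0 = on, 1.3 rad = off; grows anticlockwise as seen from above; starts on
- isolator_grip (a point): point on the handle axis at grip height, 76 mm above the desk. The orange handle bar, 56 mm long, 14 mm wide, heights 51 to 85 mm, lies along this point's x axis and turns with it, white pointer at its -x end. Below: grey disc (radius 26 mm, top at 53 mm) on a fixed white round housing 80 mm across, 45 mm high, with a red dot (off) and a green dot (on)
- keyboard: compact aluminium keyboard with white keys, 90 mm (x) by 210 mm (y), 16 mm high; origin at the centre of its underside; z up, x away from the robot (its rear edge is at +45 mm), y towards its left end
- plant: small plant in a mint green round pot, 72 mm across, pot 75 mm high (soft leaves above it to about 165 mm); origin at the centre of its underside; z up
- diffuser: square reed diffuser of glass with a paper label, 56 mm by 56 mm, 58 mm high, with a neck to 72 mm and thin reeds to 150 mm; origin at the centre of its underside; z up; it stands 212 to 228 mm from the plant, centre to centre
- pen_pot: round blue pen pot, 70 mm across, 85 mm high, pens to 135 mm; origin at the centre of its underside; z up, x away from the robot, y to the robot's left
- speaker: round cordless speaker in grey fabric with a mint stripe, 60 mm across, 42 mm high; may be absent; origin at the centre of its underside; z up
- mouse: white cordless mouse, 92 mm long (x), 56 mm wide (y), 32 mm high, wheel towards +x; may be absent; origin at the centre of its underside; z up
- clock: block desk clock of light wood, 36 mm deep (x), 72 mm wide (y), 62 mm high, dial on the -x face; may be absent; origin at the centre of its underside; z up
- earbud_case: black earbud case with a bright seam, 60 mm (x) by 44 mm (y), 26 mm high; may be absent; origin at the centre of its underside; z up
- lamp: small round cordless lamp, brass below and cream above, 52 mm across, 80 mm high; may be absent; origin at the centre of its underside; z up
- mug: white mug, 76 mm across, 85 mm high, to be left alone; origin at the centre of its underside; z up
- notebooks: two notebooks stacked, 100 by 130 mm, 22 mm high, to be left alone; origin at the centre of its underside; z up
- phone: black phone lying flat, 145 by 70 mm, 9 mm thick, to be left alone; origin at the centre of its underside; z up
Things that resemble listed ones, but are neither listed nor needed, are in the scene too. What is shaped like the speaker but blue or purple is not meant.

How it is judged:
By the outcome, as a careful person would: the job done as asked, in the order asked, and still so for the second after the job is handed in, with the robot touching nothing.
Of speaker, mouse, clock, earbud_case, lamp only 4 to 5 are there at a start; the rules pass over those that are not, and their reading is None.
At some moment in a run one of speaker, mouse, earbud_case may be knocked a few centimetres aside while the robot is not near it.
It also fails if it takes over 210 s, if anything falls off the work surface, if the arm or the gripper's body presses on something with over 40 N, if the wrist force passes 120 N, or if a joint passes its speed limit or range.

### The arm

A 6-joint arm with a two-finger parallel gripper is mounted at the origin on the work surface. World frame = base frame: x ahead of the robot, y to its left, z up, the work surface at z = 0. Lengths are in m, angles in rad, forces in N, time in s.
With the tool pointing down it reaches from about 0.25 to 0.725 m from the base axis. Payload 4 kg.
Tool frame: the origin (TCP) lies at the very end of the fingers, on their centre line; the grasp point (between the pads) lies 19 mm behind it; z points along the fingers, y is the line along which they close (so a half turn about z gives the same grasp; the last joint's range is limited). The gripper opens to 85 mm and grips with 20 to 120 N. Pads are 22 mm wide; open, the fingers measure 114 mm over their backs; the gripper's body (76 mm by 85 mm) begins 54 mm behind the grasp point. The pads swing forward as they close: fully open they stand 13 mm farther back than shut.
Start: joints at [1.144, 0.241, 0.005, 1.335, 0, 1.571], TCP at [0.207, 0.455, 0.231] pointing down, gripper open.
Joint ranges: [-2.72, 2.72], [-1.05, 1.87], [-1.09, 1.28], [-1.99, 2.15], [-1.42, 1.44], [-3.14, 3.14]. Speed limits (rad/s): [2.79, 2.79, 3.14, 3.14, 3.14, 3.14].

### API

Orientations are given as a unit quaternion [x, y, z, w].
In Python, from workcell import * gives the robot as it stands. The module is installed in compiled form; this text tells all that it offers.
- The arm moves only by the tool send_rows, never from a script. Its argument "steps" is text: rows parted by semicolons, each of 7 numbers parted by spaces: the opening, from -1 (shut) to 1 (fully open), then the shift along the world's x, y, z in m, then the turn, a rotation vector about the world's x, y, z in rad. A call has exactly 5 rows; each row shifts and turns the commanded pose from where the row before left it; what a row does not reach is not made up. A row lasts 1/12 s, in which the tool goes at most 41.7 mm and 7.16 degrees, less where a joint would pass 70% of its speed; a pose out of reach is approached as far as the arm can. A call is refused whole if a number of a shift passes 0.0417 or a number of a turn 0.125, either way. A call with a gripper value outside its range is refused whole. The fingers move at their own pace and stop on an object; the grip force is fixed at half the most. Time passes only in rows, so rows that do not move let the fingers close, or fill a call up. It gives the time, the measured TCP pose, the force, the opening and the grip force at its end, in the units of the state.
- get_obs(): the state, without advancing time (a new reading comes with each control period).
- camera(name): name is "scene" or "top"; returns a dict with "frame" (384x512x3 uint8, red, green, blue), "range_z" (384x512 float32, m along the optical axis (not along the pixel's ray), 0 where there is no reading), "camera_matrix" (3x3 intrinsics, pixels), "extrinsics" (4x4, takes a point from world to camera coordinates). Camera axes: x right, y down, z forward; pixel columns grow to the right and rows downward; lengths in m; the calibration is good to about 2 mm. A picture is of the moment at which its call begins.
- job_done(): hands the job in; it is judged then, once.
The state is a dict: "clock": time; "joint_pos": joint angles; "joint_vel": joint speeds; "tau": joint torques, N m; "eef_pos": TCP position; "tool_rot": TCP orientation; "ft_force": force on the tool from outside, world axes, zero at the start; "ft_torque": the same for the moment, N m; "grip_width": finger opening in m; "grasp_force": force on a finger pad.
Only numpy, scipy, OpenCV 4.12 (cv2) and the standard library are available. Lean on these libraries where they do the work, as an engineer would, in place of code of your own. Each camera call takes 0.05 s, during which the arm holds its last target. There are 200 camera calls.

## Working session

There is one attempt and no reset: what is moved stays moved. The work goes in short steps, Python scripts to look and compute and a tool call to move; the robot and the scene stay as the last step left them, time stands still between calls to the robot, and variables do not carry over. Pictures are saved under pics/ and viewed, at most 14 in all, crops included, and the job is handed in when it is done.

Besides the shell and the picture viewer there is one more tool, called after "Request:" as name(argument=value, ...), one argument or row to a line, values as JSON. send_rows: Moves the arm, as the interface text tells. Its arguments: {"type":"object","properties":{"steps":{"type":"string"}},"required":["steps"]}

```bash
mkdir -p pics; cat > h.py <<'E'
from workcell import *
import numpy as np, cv2
def shot(n):
    c=camera(n); K=np.array(c["camera_matrix"]);E=np.array(c["extrinsics"]);z=c["range_z"]
    v,u=np.mgrid[:384,:512]
    P=np.stack([(u-K[0,2])/K[0,0]*z,(v-K[1,2])/K[1,1]*z,z],-1)
    W=(P-E[:3,3])@E[:3,:3]
    W[z==0]=np.nan
    return c["frame"],W
def save(img,p,s=1.5): cv2.imwrite(p,cv2.resize(img[:,:,::-1],None,fx=s,fy=s,interpolation=cv2.INTER_CUBIC))
E
python3 - <<'E'
from h import *
for n in("top","scene"):
    f,W=shot(n); save(f,f"pics/{n}0.png"); np.savez(f"{n}0.npz",f=f,W=W)
o=get_obs();print(o)
E
```

```text
{'clock': 0.1, 'joint_pos': array([ 1.14396921e+00,  2.41373118e-01,  3.88558637e-03,  1.33521584e+00,
       -5.65658649e-07,  1.57080283e+00]), 'joint_vel': array([-0.00012374, -0.0025108 ,  0.0038597 ,  0.00097429,  0.00068995,
        0.00102806]), 'tau': array([ 1.79723054e-03, -3.73136973e+01,  2.53010041e+01,  1.08503186e-02,
        1.38210175e-04, -2.95851834e-06]), 'eef_pos': array([0.20676087, 0.45463256, 0.23049443]), 'tool_rot': array([ 2.11800328e-01,  9.77312495e-01, -9.31950011e-04, -2.01673762e-04]), 'ft_force': array([ 0.26806547, -0.7458413 ,  0.09625127]), 'ft_torque': array([-0.02037719,  0.00933079,  0.01749733]), 'grasp_force': 0.0, 'grip_width': 0.08555069845220376}
```

View pics/top0.png

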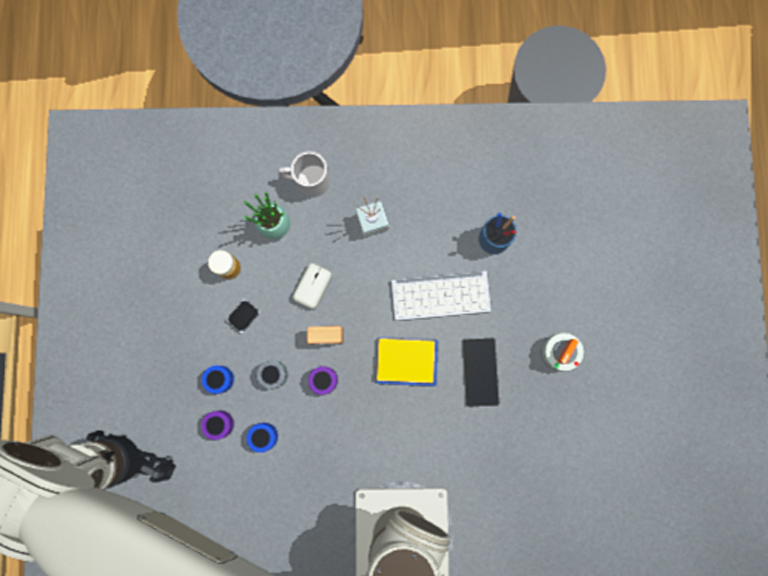

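View pics/scene0.png

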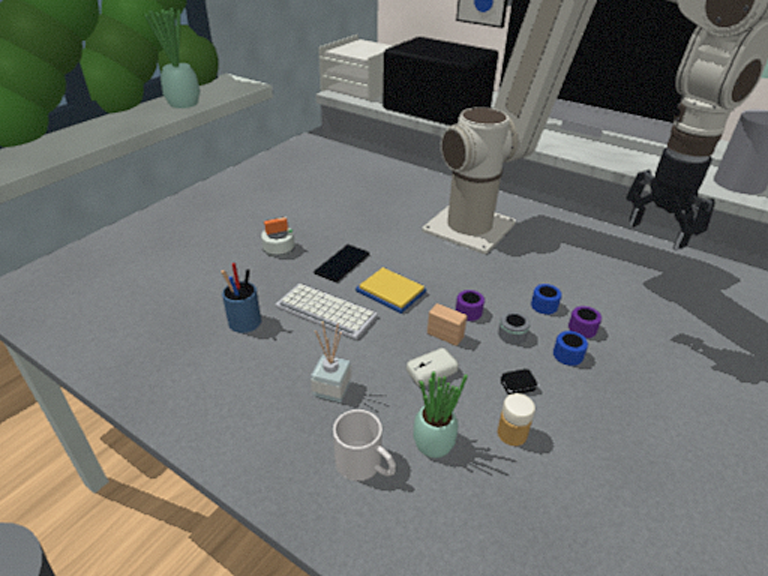

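The top picture, in displayed pixels, shows all five gadgets:
- lamp (223,265)
- mouse (312,286)
- earbud case (242,316)
- clock (324,335)
- speaker, grey with mint (270,375)

The blue and purple rings at (216,379), (322,380), (215,425) and (262,437) are decoys. The isolator is at (565,351). Next I'll measure everything and crop the speaker candidates.

```bash
cat >> h.py <<'E'
def segs(f,W,zmin=.006,amin=60):
    z=np.nan_to_num(W[...,2]); m=((z>zmin)&(z<.2)&(np.abs(W[...,1])<.75)&(W[...,0]>.1)).astype(np.uint8)
    n,l,st,c=cv2.connectedComponentsWithStats(m,connectivity=4)
    for i in range(1,n):
        if st[i,4]<amin: continue
        q=W[l==i]; h=np.percentile(q[:,2],95)
        t=q[q[:,2]>h-.012]
        (cx,cy),(a,b),r=cv2.minAreaRect((t[:,:2]*1000).astype(np.float32))
        print("px",c[i].round(),"n",st[i,4],"h%.0f"%(h*1e3),"top mean",(t[:,:2].mean(0)*1e3).round(),"rect %.0f %.0f  %.0fx%.0f ang %.1f"%(cx,cy,a,b,r),f[l==i].mean(0).astype(int))
E
python3 - <<'E'
from h import *
d=np.load("top0.npz");segs(d["f"],d["W"])
f=d["f"]; a=f[160:310,120:240]; b=f[210:260,350:400]
a=cv2.resize(a,(480,600));b=cv2.resize(b,(300,300)); im=np.zeros((600,790,3),np.uint8);im[:,:480]=a;im[:300,485:785]=b
save(im,"pics/crop0.png",1)
# desk height check
W=d["W"];print(np.nanmedian(W[200:220,300:330,2]), W[200:202,100,:])
E
```

```text
px [204. 116.] n 495 h86 top mean [771. 190.] rect 771 189  75x75 ang 43.5 [148 148 148]
px [179. 146.] n 522 h155 top mean [673. 280.] rect 669 279  47x68 ang 28.1 [ 86 121  94]
px [247. 146.] n 356 h105 top mean [672.  58.] rect 669 57  31x39 ang 32.7 [181 195 195]
px [331. 156.] n 508 h134 top mean [ 635. -215.] rect 636 -211  43x46 ang 3.8 [64 70 83]
px [149. 176.] n 297 h83 top mean [573. 375.] rect 573 376  49x48 ang 56.1 [211 204 184]
px [207. 191.] n 488 h36 top mean [528. 189.] rect 528 190  55x90 ang 63.6 [217 221 213]
px [293. 197.] n 1735 h20 top mean [505. -90.] rect 506 -91  90x210 ang 4.5 [221 225 224]
px [161. 210.] n 260 h29 top mean [466. 339.] rect 465 340  43x60 ang 48.6 [52 55 58]
px [216. 223.] n 289 h65 top mean [419. 160.] rect 419 160  37x71 ang 2.4 [224 187 132]
px [374. 235.] n 559 h86 top mean [ 379. -345.] rect 379 -345  14x55 ang 58.2 [177 166 148]
px [271. 241.] n 1231 h26 top mean [364. -13.] rect 362 -15  129x98 ang 86.5 [220 207  35]
px [320. 248.] n 782 h14 top mean [ 338. -173.] rect 339 -174  144x70 ang 2.0 [55 58 62]
px [180. 250.] n 307 h46 top mean [337. 273.] rect 337 273  57x57 ang 89.5 [ 96 103 110]
px [144. 253.] n 326 h46 top mean [329. 390.] rect 329 390  59x57 ang 89.4 [ 42  71 145]
px [214. 254.] n 298 h46 top mean [324. 165.] rect 324 165  59x58 ang 69.2 [ 96  64 127]
px [144. 283.] n 334 h46 top mean [233. 388.] rect 234 388  59x57 ang 58.3 [ 87  54 121]
px [174. 291.] n 330 h47 top mean [207. 293.] rect 206 294  58x56 ang 88.4 [ 46  74 147]
0.0030257947631703547 [[5.03911534e-01 5.48342070e-01 6.20769861e-04]
 [5.00641742e-01 5.48454385e-01 4.14864704e-05]]
```

View pics/crop0.png

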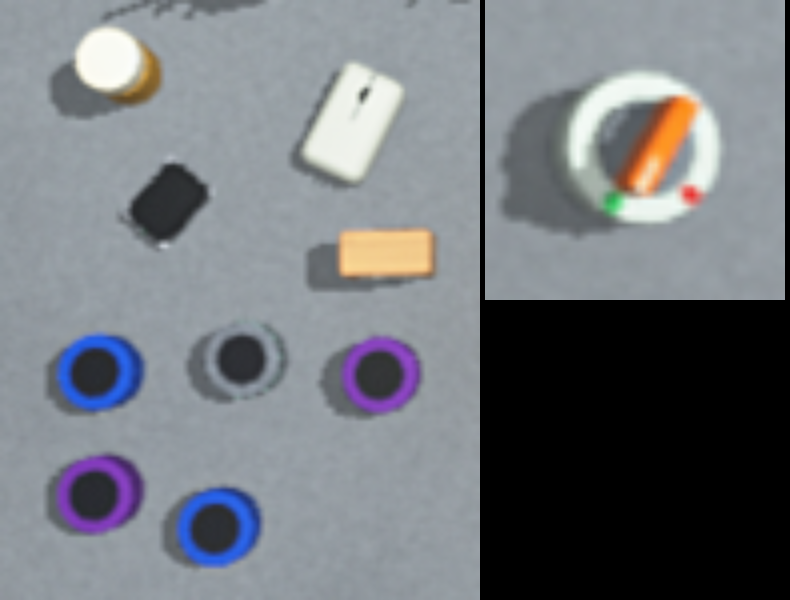

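All five gadgets are present. The real speaker is the grey one at raw px (180,250), because the other four similar ones are blue or purple. The crop shows the isolator pointer at the green dot (lower left) and the red dot at lower right. Next I'll refine the fixtures.

```bash
cat >> h.py <<'E'
from scipy.optimize import minimize
def circ(W,c0,r,z0,z1):
    "circle of known radius whose disc best bounds points of a height band"
    q=W[(np.abs(W[...,2]-(z0+z1)/2)<(z1-z0)/2)&(np.hypot(W[...,0]-c0[0],W[...,1]-c0[1])<r+.015)][:,:2]
    hull=cv2.convexHull((q*1000).astype(np.float32))[:,0]/1000.
    return minimize(lambda c:np.abs(np.hypot(*(hull-c).T)-r).mean(),c0,method="Nelder-Mead").x,len(q)
E
python3 - <<'E'
from h import *
for n in("top","scene"):
    W=np.load(n+"0.npz")["W"];print(n)
    for nm,c,r,a,b in [("plant",(.67,.28),.036,.05,.085),("pen",(.635,-.213),.035,.065,.095),("lamp",(.573,.375),.026,.07,.09),("spk",(.337,.273),.03,.03,.05),("iso housing",(.379,-.345),.04,.035,.052),("mug",(.771,.19),.038,.07,.092)]:
        print(nm,*circ(W,np.array(c),r,a,b))
    for nm,c,rr,a,b in [("diff",(.671,.057),.05,.045,.066),("kbd",(.505,-.09),.14,.011,.03),("bar",(.379,-.345),.035,.072,.1)]:
        q=W[(W[...,2]>a)&(W[...,2]<b)&(np.hypot(W[...,0]-c[0],W[...,1]-c[1])<rr)][:,:2]
        print(nm,len(q),cv2.minAreaRect((q*1000).astype(np.float32)),q.mean(0))
E
```

```text
top
plant [0.66869786 0.27434995] 264
pen [ 0.63135184 -0.21156651] 345
lamp [0.57399496 0.37685248] 202
spk [0.33818139 0.27404527] 286
iso housing [ 0.3787848  -0.34584234] 318
mug [0.77024756 0.19013734] 152
diff 232 ((672.1677856445312, 57.4356803894043), (56.838035583496094, 56.22688674926758), 18.09119415283203) [0.66839618 0.0565297 ]
kbd 1737 ((485.50390625, -90.13322448730469), (232.89349365234375, 212.28224182128906), 2.9772050380706787) [ 0.48701042 -0.08445275]
bar 90 ((379.3943176269531, -345.1524353027344), (14.452919960021973, 54.878360748291016), 58.150238037109375) [ 0.37900819 -0.34451856]
scene
plant [0.67188737 0.27359874] 472
pen [ 0.63400639 -0.21211858] 327
lamp [0.57665956 0.3744288 ] 293
spk [0.34199093 0.27302949] 243
iso housing [ 0.3830461 -0.3465497] 143
mug [0.77365354 0.18900448] 391
diff 305 ((675.1486206054688, 56.135475158691406), (58.379764556884766, 56.57879638671875), 16.868690490722656) [0.68288543 0.06287772]
kbd 1358 ((461.499755859375, -91.5203628540039), (187.2764892578125, 215.6212921142578), 3.8738033771514893) [ 0.49252391 -0.08006178]
bar 79 ((382.5940856933594, -345.0706787109375), (17.13770294189453, 54.657569885253906), 58.43935775756836) [ 0.3845623 -0.343967 ]
```

Request:
send_rows(
  steps="1 0.01 -0.04 0 0 0 0;1 0.01 -0.04 0 0 0 0;1 0.01 -0.04 0 0 0 0;1 0.01 -0.04 0 0 0 0;1 0.01 -0.04 0 0 0 0",
)

```text
clock: 0.52
eef_pos: [0.2566, 0.2532, 0.2308]
tool_rot: [0.211, 0.977, -0.0, -0.0]
ft_force: [-0.3, -1.0, 0.6]
grip_width: 0.086
grasp_force: 0.0
```

```bash
python3 -c "
from h import *
o=get_obs();print(o['joint_pos'],o['eef_pos'],o['tool_rot'])"
```

```text
[ 7.78950316e-01 -3.67902345e-02 -3.10214581e-01  1.29831344e+00
 -2.49674514e-04  1.20446454e+00] [0.25659974 0.25320538 0.23077939] [ 2.11155563e-01  9.77452347e-01 -4.62301179e-04 -1.53128222e-04]
```

Request:
send_rows(
  steps="1 0.008 -0.04 0 0 0 -0.013;1 0.008 -0.04 0 0 0 -0.013;1 0.008 -0.04 0 0 0 -0.013;1 0.008 -0.04 0 0 0 -0.013;1 0.008 -0.04 0 0 0 -0.013",
)

```text
clock: 0.93
eef_pos: [0.2965, 0.0534, 0.2313]
tool_rot: [0.243, 0.97, 0.0, 0.0]
ft_force: [1.4, 1.3, -0.1]
grip_width: 0.0852
grasp_force: 0.0
```

Request:
send_rows(
  steps="1 0.008 -0.04 0 0 0 -0.013;1 0.008 -0.04 0 0 0 -0.013;1 0.008 -0.04 0 0 0 -0.013;1 0.008 -0.04 0 0 0 -0.013;1 0.008 -0.04 0 0 0 -0.013",
)

```text
clock: 1.35
eef_pos: [0.3365, -0.147, 0.2312]
tool_rot: [0.276, 0.961, 0.0, 0.0]
ft_force: [1.0, 0.8, 0.9]
grip_width: 0.0853
grasp_force: 0.0
```

Request:
send_rows(
  steps="1 0.008 -0.04 0 0 0 0;1 0.008 -0.04 0 0 0 0;1 0.009 -0.04 0 0 0 0;1 0.009 -0.04 0 0 0 0;1 0.009 -0.038 0 0 0 0",
)

```text
clock: 1.77
eef_pos: [0.3796, -0.3451, 0.2307]
tool_rot: [0.275, 0.961, 0.0, -0.0]
ft_force: [0.8, 0.1, 0.0]
grip_width: 0.0852
grasp_force: 0.0
```

Request:
send_rows(
  steps="1 0 0 0 0 0 0;1 0 0 -0.03 0 0 0;1 0 0 -0.03 0 0 0;1 0 0 -0.03 0 0 0;1 0 0 -0.02 0 0 0",
)

```text
clock: 2.18
eef_pos: [0.3784, -0.3412, 0.1181]
tool_rot: [0.275, 0.961, 0.001, -0.002]
ft_force: [0.0, -0.1, 0.3]
grip_width: 0.0854
grasp_force: 0.0
```

Request:
send_rows(
  steps="1 0.001 -0.004 -0.03 0 0 0;1 0 0 -0.028 0 0 0;1 0 0 0 0 0 0;1 0 0 0 0 0 0;1 0 0 0 0 0 0",
)

```text
clock: 2.6
eef_pos: [0.3815, -0.347, 0.0644]
tool_rot: [0.275, 0.962, -0.0, 0.0]
ft_force: [0.6, -0.3, -0.0]
grip_width: 0.0853
grasp_force: 0.0
```

Request:
send_rows(
  steps="-1 0 0 0 0 0 0;-1 0 0 0 0 0 0;-1 0 0 0 0 0 0;-1 0 0 0 0 0 0;-1 0 0 0 0 0 0",
)

```text
clock: 3.02
eef_pos: [0.3813, -0.3471, 0.064]
tool_rot: [0.275, 0.961, -0.0, 0.001]
ft_force: [-0.4, -0.3, -0.6]
grip_width: 0.0256
grasp_force: 0.0
```

Request:
send_rows(
  steps="-1 0 0 0 0 0 0;-1 0 0 0 0 0 0;-1 0 0 0 0 0 0;-1 0 0 0 0 0 0;-1 0 0 0 0 0 0",
)

```text
clock: 3.43
eef_pos: [0.3806, -0.3479, 0.064]
tool_rot: [0.275, 0.961, -0.001, 0.0]
ft_force: [-3.2, -3.3, 5.0]
grip_width: 0.0129
grasp_force: 59.8
```

Request:
send_rows(
  steps="-1 0 0 0 0 0 0.1;-1 0 0 0 0 0 0.1;-1 0 0 0 0 0 0.1;-1 0 0 0 0 0 0.1;-1 0 0 0 0 0 0.1",
)

```text
clock: 3.85
eef_pos: [0.3807, -0.3475, 0.064]
tool_rot: [0.026, 1.0, -0.001, -0.0]
ft_force: [-4.7, -2.2, 7.4]
grip_width: 0.0125
grasp_force: 59.9
```

Request:
send_rows(
  steps="-1 0 0 0 0 0 0.1;-1 0 0 0 0 0 0.1;-1 0 0 0 0 0 0.1;-1 0 0 0 0 0 0.1;-1 0 0 0 0 0 0.1",
)

```text
clock: 4.27
eef_pos: [0.3805, -0.3471, 0.064]
tool_rot: [-0.222, 0.975, -0.0, -0.0]
ft_force: [-3.9, -1.0, 7.4]
grip_width: 0.0123
grasp_force: 60.0
```

Request:
send_rows(
  steps="-1 0 0 0 0 0 0.1;-1 0 0 0 0 0 0.1;-1 0 0 0 0 0 0.1;-1 0 0 0 0 0 0;-1 0 0 0 0 0 0",
)

```text
clock: 4.68
eef_pos: [0.3804, -0.347, 0.064]
tool_rot: [-0.363, 0.932, -0.0, -0.0]
ft_force: [-4.2, -2.0, 7.3]
grip_width: 0.0123
grasp_force: 60.1
```

```bash
python3 -c "
from h import *
o=get_obs();print(o['joint_pos'],o['eef_pos'],o['tool_rot'],o['ft_torque'],o['ft_force'])"
```

```text
[-7.39086852e-01  4.05683004e-01 -2.27241526e-01  9.38240056e-01
 -7.63463519e-04 -1.48182663e+00] [ 0.38035999 -0.34697986  0.06399569] [-3.62892308e-01  9.31830990e-01 -4.62326400e-06 -4.23794099e-04] [ 0.08358523  0.8990866  -0.03473654] [-4.15544157 -1.97695894  7.31415012]
```

Request:
send_rows(
  steps="1 0 0 0 0 0 0;1 0 0 0 0 0 0;1 0 0 0 0 0 0;1 0 0 0 0 0 0;1 0 0 0.02 0 0 0",
)

```text
clock: 5.1
eef_pos: [0.3788, -0.3445, 0.0798]
tool_rot: [-0.363, 0.932, 0.004, -0.002]
ft_force: [-0.6, 0.1, -0.6]
grip_width: 0.0723
grasp_force: 0.0
```

Request:
send_rows(
  steps="1 0 0 0.03 0 0 0;1 0 0 0.035 0 0 0;1 0 0 0.035 0 0 0;1 0 0 0.03 0 0 0;1 0.01 0.036 0 0 0 -0.1",
)

```text
clock: 5.52
eef_pos: [0.3937, -0.3173, 0.22]
tool_rot: [-0.313, 0.95, -0.007, 0.003]
ft_force: [2.6, 0.0, 0.8]
grip_width: 0.0855
grasp_force: 0.0
```

Request:
send_rows(
  steps="1 0.01 0.038 0 0 0 -0.1;1 0.01 0.038 0 0 0 -0.1;1 0.01 0.038 0 0 0 -0.1;1 0.01 0.038 0 0 0 -0.1;1 0.01 0.038 0 0 0 -0.1",
)

```text
clock: 5.93
eef_pos: [0.4409, -0.1196, 0.2133]
tool_rot: [-0.07, 0.998, 0.0, 0.0]
ft_force: [1.4, -0.3, -0.2]
grip_width: 0.0856
grasp_force: 0.0
```

```bash
python3 - <<'E'
from h import *
f,W=shot("top");save(f,"pics/top1.png");segs(f,W);np.savez("top1.npz",f=f,W=W)
E
```

```text
px [204. 116.] n 489 h85 top mean [770. 190.] rect 770 189  74x75 ang 42.8 [143 142 142]
px [179. 146.] n 522 h152 top mean [673. 278.] rect 667 279  47x68 ang 35.8 [ 83 117  90]
px [247. 146.] n 355 h105 top mean [673.  58.] rect 670 58  31x38 ang 29.4 [175 189 189]
px [331. 155.] n 484 h133 top mean [ 636. -216.] rect 631 -215  45x43 ang 75.9 [66 72 82]
px [149. 176.] n 296 h83 top mean [573. 375.] rect 573 375  48x49 ang 34.6 [208 201 181]
px [208. 191.] n 492 h36 top mean [528. 189.] rect 528 189  56x90 ang 62.5 [212 217 208]
px [281. 196.] n 1054 h20 top mean [507. -52.] rect 503 -62  90x151 ang 4.7 [214 218 217]
px [161. 210.] n 260 h29 top mean [465. 340.] rect 466 341  44x58 ang 49.3 [49 52 55]
px [216. 224.] n 289 h66 top mean [419. 160.] rect 419 160  36x71 ang 2.4 [182 144 102]
px [374. 235.] n 562 h86 top mean [ 380. -344.] rect 380 -346  56x16 ang 42.4 [173 162 145]
px [271. 241.] n 1230 h26 top mean [364. -13.] rect 362 -14  128x95 ang 87.1 [209 193  36]
px [180. 250.] n 308 h46 top mean [338. 273.] rect 337 274  58x57 ang 2.2 [66 70 75]
px [144. 253.] n 325 h46 top mean [329. 390.] rect 328 391  59x57 ang 89.5 [ 39  67 139]
px [214. 253.] n 298 h46 top mean [325. 165.] rect 325 164  57x58 ang 44.4 [73 51 96]
px [144. 283.] n 336 h47 top mean [233. 388.] rect 234 388  58x58 ang 61.5 [ 82  50 115]
px [174. 292.] n 326 h46 top mean [207. 293.] rect 207 293  58x58 ang 51.7 [35 51 97]
```

View pics/top1.png

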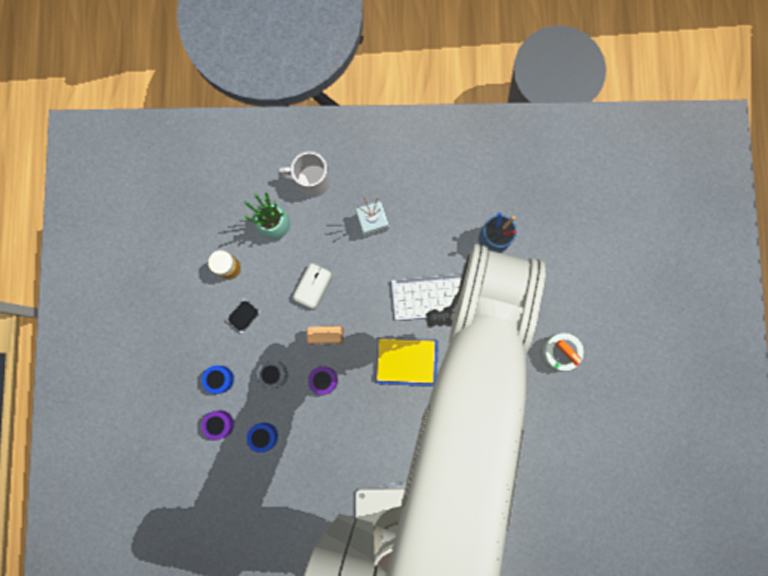

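The isolator is off: the pointer is at the red dot, around px (577,362). All the gadgets are unmoved. Now the mouse.

Request:
send_rows(
  steps="1 0.011 0.0385 0 0 0 -0.077;1 0.011 0.0385 0 0 0 -0.077;1 0.011 0.0385 0 0 0 -0.077;1 0.011 0.0385 0 0 0 -0.077;1 0.011 0.0385 0 0 0 -0.077",
)

```text
clock: 6.4
eef_pos: [0.496, 0.0728, 0.2132]
tool_rot: [0.121, 0.993, 0.0, -0.0]
ft_force: [0.9, -0.3, 0.9]
grip_width: 0.0857
grasp_force: 0.0
```

Request:
send_rows(
  steps="1 0.011 0.0385 0 0 0 -0.077;1 0.011 0.0385 0 0 0 -0.077;1 0.011 0.0385 0 0 0 -0.075;1 0 0 -0.02 0 0 0;1 0 0 -0.03 0 0 0",
)

```text
clock: 6.82
eef_pos: [0.5316, 0.1901, 0.1652]
tool_rot: [0.23, 0.973, 0.002, 0.003]
ft_force: [0.6, -0.4, -1.6]
grip_width: 0.0859
grasp_force: 0.0
```

Request:
send_rows(
  steps="1 0 0 -0.04 0 0 0;1 0 0 -0.04 0 0 0;1 0 0 -0.02 0 0 0;1 0 0 0 0 0 0;1 0 0 0 0 0 0",
)

```text
clock: 7.23
eef_pos: [0.5278, 0.1861, 0.0622]
tool_rot: [0.232, 0.973, -0.001, -0.002]
ft_force: [0.8, 0.1, 0.5]
grip_width: 0.0856
grasp_force: 0.0
```

Request:
send_rows(
  steps="1 0.001 0.002 -0.025 0 0 0;1 0 0 -0.02 0 0 0;1 0 0 -0.01 0 0 0;1 0 0 0 0 0 0;-1 0 0 0 0 0 0",
)

```text
clock: 7.65
eef_pos: [0.5308, 0.1887, 0.0096]
tool_rot: [0.232, 0.973, 0.0, 0.001]
ft_force: [-0.4, -0.6, -0.0]
grip_width: 0.0754
grasp_force: 0.0
```

Request:
send_rows(
  steps="-1 0 0 0 0 0 0;-1 0 0 0 0 0 0;-1 0 0 0 0 0 0;-1 0 0 0 0 0 0;-1 0 0 0 0 0 0",
)

```text
clock: 8.07
eef_pos: [0.5317, 0.189, 0.0106]
tool_rot: [0.232, 0.973, 0.001, 0.002]
ft_force: [-1.2, -0.4, 6.0]
grip_width: 0.0548
grasp_force: 65.7
```

Request:
send_rows(
  steps="-1 0 0 0 0 0 0;-1 0 0 0 0 0 0;-1 0 0 0 0 0 0;-1 0 0 0 0 0 0;-1 0 0 0 0 0 0",
)

```text
clock: 8.48
eef_pos: [0.5317, 0.189, 0.0106]
tool_rot: [0.232, 0.973, 0.001, 0.002]
ft_force: [0.5, 0.1, 5.8]
grip_width: 0.0545
grasp_force: 65.7
```

Request:
send_rows(
  steps="-1 0 0 0.02 0 0 0;-1 0 0 0.035 0 0 0;-1 0 0 0.035 0 0 0;-1 0 -0.015 0 0 0 0;-1 0 -0.03 0 0 0 0.042",
)

```text
clock: 8.9
eef_pos: [0.5328, 0.1463, 0.1022]
tool_rot: [0.209, 0.978, 0.003, 0.004]
ft_force: [0.5, -1.0, -1.5]
grip_width: 0.0549
grasp_force: 64.8
```

Request:
send_rows(
  steps="-1 -0.001 -0.034 0 0 0 0.042;-1 -0.001 -0.034 0 0 0 0.042;-1 -0.001 -0.034 0 0 0 0.042;-1 -0.001 -0.034 0 0 0 0.042;-1 -0.001 -0.034 0 0 0 0.042",
)

```text
clock: 9.32
eef_pos: [0.5247, -0.028, 0.099]
tool_rot: [0.107, 0.994, 0.0, 0.0]
ft_force: [0.4, -0.0, -0.5]
grip_width: 0.0548
grasp_force: 64.8
```

Request:
send_rows(
  steps="-1 -0.001 -0.034 0 0 0 0.042;-1 -0.001 -0.034 0 0 0 0.042;-1 -0.001 -0.034 0 0 0 0.042;-1 -0.001 -0.034 0 0 0 0.042;-1 -0.001 -0.034 0 0 0 0.042",
)

```text
clock: 9.73
eef_pos: [0.5196, -0.1982, 0.0989]
tool_rot: [0.002, 1.0, -0.0, 0.0]
ft_force: [0.3, -0.4, -0.4]
grip_width: 0.0547
grasp_force: 64.8
```

Request:
send_rows(
  steps="-1 0 -0.034 0 0 0 0.042;-1 0 -0.025 0 0 0 0.042;-1 0 -0.009 0 0 0 0;-1 0 0 0 0 0 0;-1 0 0 0 0 0 0",
)

```text
clock: 10.15
eef_pos: [0.5195, -0.2642, 0.0983]
tool_rot: [-0.038, 0.999, 0.001, -0.0]
ft_force: [-0.4, 0.3, -1.3]
grip_width: 0.0547
grasp_force: 64.8
```

Request:
send_rows(
  steps="-1 0.003 0 -0.03 0 0 0.004;-1 0 0 -0.03 0 0 0;-1 0 0 -0.018 0 0 0;-1 0 0 -0.008 0 0 0;-1 0 0 0 0 0 0",
)

```text
clock: 10.57
eef_pos: [0.5218, -0.2618, 0.0118]
tool_rot: [-0.042, 0.999, 0.001, -0.001]
ft_force: [-0.4, -0.4, -0.1]
grip_width: 0.0546
grasp_force: 65.3
```

Request:
send_rows(
  steps="-1 0 0 0 0 0 0;-1 0 0 0 0 0 0;-1 0 0 0 0 0 0;-1 0 0 0 0 0 0;-1 0 0 0 0 0 0",
)

```text
clock: 10.98
eef_pos: [0.5231, -0.2644, 0.0127]
tool_rot: [-0.041, 0.999, -0.0, 0.0]
ft_force: [-0.5, -0.7, -0.6]
grip_width: 0.0545
grasp_force: 65.3
```

Request:
send_rows(
  steps="-1 0 0 -0.002 0 0 0;1 0 0 0 0 0 0;1 0 0 0 0 0 0;1 0 0 0 0 0 0;1 0 0 0 0 0 0",
)

```text
clock: 11.4
eef_pos: [0.5229, -0.2647, 0.0104]
tool_rot: [-0.04, 0.999, -0.0, 0.0]
ft_force: [-0.2, -0.4, -0.2]
grip_width: 0.0851
grasp_force: 0.0
```

Request:
send_rows(
  steps="1 0 0 0.015 0 0 0;1 0 0 0.035 0 0 0;1 0 0 0.04 0 0 0;1 0 0 0.04 0 0 0;0.4 0 0 0.02 0 0 0",
)

```text
clock: 11.82
eef_pos: [0.5249, -0.2657, 0.1659]
tool_rot: [-0.04, 0.999, -0.002, 0.003]
ft_force: [1.6, -0.6, 0.0]
grip_width: 0.0754
grasp_force: 0.0
```

Request:
send_rows(
  steps="0.4 -0.008 0.0325 0 0 0 0.118;0.4 -0.008 0.0325 0 0 0 0.118;0.4 -0.008 0.0325 0 0 0 0.118;0.4 -0.008 0.0325 0 0 0 0.118;0.4 -0.008 0.0325 0 0 0 0.118",
)

```text
clock: 12.23
eef_pos: [0.4822, -0.1009, 0.1606]
tool_rot: [-0.332, 0.943, -0.0, 0.0]
ft_force: [0.6, -0.0, 0.5]
grip_width: 0.0594
grasp_force: 0.0
```

Request:
send_rows(
  steps="0.4 -0.008 0.0325 0 0 0 0.118;0.4 -0.008 0.0325 0 0 0 0.118;0.4 -0.008 0.0325 0 0 0 0.118;0.4 -0.008 0.0325 0 0 0 0.118;0.4 -0.008 0.0325 0 0 0 0.118",
)

```text
clock: 12.65
eef_pos: [0.4422, 0.0619, 0.1606]
tool_rot: [-0.592, 0.806, -0.0, 0.0]
ft_force: [1.7, 0.1, -0.5]
grip_width: 0.0594
grasp_force: 0.0
```

Request:
send_rows(
  steps="0.4 -0.008 0.0325 0 0 0 0.118;0.4 -0.008 0.0325 0 0 0 0.118;0.4 -0.008 0.0325 0 0 0 0.115;0.4 0 0 0 0 0 0;0.4 0 0 0 0 0 0",
)

```text
clock: 13.07
eef_pos: [0.4184, 0.1594, 0.1605]
tool_rot: [0.723, -0.691, 0.0, -0.0]
ft_force: [-0.2, -1.7, 0.6]
grip_width: 0.0597
grasp_force: 0.0
```

```bash
python3 - <<'E'
from h import *
f,W=shot("top");segs(f,W);print(get_obs()['eef_pos'],get_obs()['tool_rot'])
f,W=shot("scene");segs(f,W)
E
```

```text
px [204. 116.] n 497 h86 top mean [771. 193.] rect 770 189  75x76 ang 37.9 [144 144 143]
px [179. 146.] n 523 h155 top mean [674. 279.] rect 667 279  48x67 ang 38.3 [ 84 117  91]
px [247. 146.] n 355 h111 top mean [672.  57.] rect 670 57  32x39 ang 32.6 [176 190 190]
px [331. 156.] n 505 h133 top mean [ 635. -215.] rect 636 -211  45x45 ang 2.7 [62 69 81]
px [149. 176.] n 298 h83 top mean [573. 374.] rect 574 374  49x46 ang 2.1 [208 201 182]
px [346. 191.] n 490 h36 top mean [ 521. -262.] rect 521 -262  90x56 ang 5.2 [211 215 207]
px [293. 197.] n 1740 h20 top mean [505. -90.] rect 505 -91  90x210 ang 4.6 [217 221 220]
px [156. 214.] n 73 h29 top mean [455. 357.] rect 455 352  41x30 ang 48.9 [60 63 65]
px [223. 224.] n 118 h66 top mean [420. 137.] rect 421 137  25x35 ang 88.8 [215 177 127]
px [374. 235.] n 557 h85 top mean [ 379. -344.] rect 379 -346  54x15 ang 42.6 [172 161 143]
px [271. 241.] n 1232 h26 top mean [365. -13.] rect 364 -15  128x98 ang 86.4 [218 204  36]
px [320. 248.] n 777 h14 top mean [ 339. -174.] rect 339 -173  144x70 ang 2.0 [53 57 60]
px [144. 253.] n 322 h46 top
[... 882 characters left out ...]
. 222.] n 1920 h73 top mean [675.  57.] rect 676 58  44x42 ang 11.3 [170 173 169]
px [364. 198.] n 311 h44 top mean [214. 294.] rect 210 292  60x58 ang 39.9 [ 35  56 110]
px [304. 210.] n 812 h63 top mean [427. 160.] rect 423 159  39x71 ang 0.8 [128  98  97]
px [385. 223.] n 748 h44 top mean [293. 389.] rect 285 389  157x59 ang 0.8 [44 41 86]
px [343. 217.] n 357 h44 top mean [345. 274.] rect 342 273  59x57 ang 47.8 [69 73 75]
px [345. 270.] n 962 h81 top mean [582. 376.] rect 579 375  49x49 ang 47.4 [127 119 104]
px [292. 278.] n 1248 h155 top mean [677. 279.] rect 673 279  44x68 ang 33.8 [ 88 117  91]
px [240. 296.] n 1372 h85 top mean [775. 192.] rect 772 190  76x77 ang 38.5 [147 145 143]
```

Request:
send_rows(
  steps="0.4 0.001 0.001 -0.03 0 0 0;0.4 0 0 -0.035 0 0 0;0.4 0 0 -0.035 0 0 0;0.4 0 0 -0.02 0 0 0;0.4 0 0 -0.01 0 0 0",
)

```text
clock: 13.58
eef_pos: [0.4178, 0.1563, 0.0273]
tool_rot: [0.72, -0.694, -0.001, 0.003]
ft_force: [-0.2, -0.9, -0.6]
grip_width: 0.0598
grasp_force: 0.0
```

Request:
send_rows(
  steps="0.4 0 0 0 0 0 0;0.4 0 0 0 0 0 0;-1 0 0 0 0 0 0;-1 0 0 0 0 0 0;-1 0 0 0 0 0 0",
)

```text
clock: 14.0
eef_pos: [0.4213, 0.159, 0.0318]
tool_rot: [0.721, -0.693, 0.001, -0.001]
ft_force: [-0.7, -1.1, 3.0]
grip_width: 0.0355
grasp_force: 60.6
```

Request:
send_rows(
  steps="-1 0 0 0 0 0 0;-1 0 0 0 0 0 0;-1 0 0 0 0 0 0;-1 0 0 0 0 0 0;-1 0 0 0 0 0 0",
)

```text
clock: 14.42
eef_pos: [0.4212, 0.159, 0.0317]
tool_rot: [0.721, -0.693, 0.001, -0.001]
ft_force: [0.0, -1.3, 6.3]
grip_width: 0.0353
grasp_force: 60.8
```

Request:
send_rows(
  steps="-1 0 0 0.02 0 0 0;-1 0 0 0.04 0 0 0;-1 0 0 0.04 0 0 0;-1 0.01 -0.012 0 0 0 0.008;-1 0.02 -0.026 0 0 0 0.01",
)

```text
clock: 14.83
eef_pos: [0.4507, 0.1233, 0.1334]
tool_rot: [0.73, -0.684, 0.001, -0.003]
ft_force: [-0.3, -0.8, -2.8]
grip_width: 0.0352
grasp_force: 60.7
```

Request:
send_rows(
  steps="-1 0.026 -0.034 0 0 0 0.01;-1 0.026 -0.034 0 0 0 0.01;-1 0.026 -0.034 0 0 0 0;-1 0.026 -0.034 0 0 0 0;-1 0.026 -0.034 0 0 0 0",
)

```text
clock: 15.25
eef_pos: [0.5769, -0.0461, 0.1301]
tool_rot: [0.735, -0.678, -0.0, 0.0]
ft_force: [1.3, 2.5, -1.4]
grip_width: 0.035
grasp_force: 60.7
```

Request:
send_rows(
  steps="-1 0.02 -0.024 0 0 0 0;-1 0.008 -0.01 0 0 0 0;-1 0 0 0 0 0 0;-1 0 0 0 0 0 0;-1 0 0 0 0 0 0",
)

```text
clock: 15.67
eef_pos: [0.6033, -0.0777, 0.1297]
tool_rot: [0.735, -0.678, -0.001, 0.0]
ft_force: [0.4, -0.5, -1.9]
grip_width: 0.035
grasp_force: 60.8
```

Request:
send_rows(
  steps="-1 0.006 -0.0055 -0.01 0 0 0;-1 0 0 -0.03 0 0 0;-1 0 0 -0.03 0 0 0;-1 0 0 -0.018 0 0 0;-1 0 0 -0.008 0 0 0",
)

```text
clock: 16.08
eef_pos: [0.6068, -0.0828, 0.0316]
tool_rot: [0.735, -0.678, -0.003, 0.002]
ft_force: [-18.3, 3.2, 41.9]
grip_width: 0.035
grasp_force: 65.9
```

Request:
send_rows(
  steps="-1 0 0 0 0 0 0;-1 0 0 0 0 0 0;-1 0 0 0 0 0 0;-1 0 0 0 0 0 0;-1 0 0 0 0 0 0",
)

```text
clock: 16.5
eef_pos: [0.6109, -0.0839, 0.0349]
tool_rot: [0.735, -0.678, 0.001, -0.0]
ft_force: [0.4, -0.5, -2.1]
grip_width: 0.0348
grasp_force: 60.6
```

Request:
send_rows(
  steps="-1 -0.001 0 -0.001 0 0 0;-1 0 0 -0.001 0 0 0;-1 0 0 -0.001 0 0 0;-1 0 0 0 0 0 0;0.2 0 0 0 0 0 0",
)

```text
clock: 16.92
eef_pos: [0.6097, -0.0842, 0.0316]
tool_rot: [0.735, -0.679, 0.0, -0.0]
ft_force: [0.2, -0.1, 0.3]
grip_width: 0.0461
grasp_force: 0.0
```

Request:
send_rows(
  steps="0.3 0 0 0 0 0 0;0.3 0 0 0 0 0 0;0.3 0 0 0.015 0 0 0;0.3 0 0 0.03 0 0 0;0.3 0 0 0.04 0 0 0",
)

```text
clock: 17.33
eef_pos: [0.6067, -0.0837, 0.1136]
tool_rot: [0.735, -0.679, -0.003, 0.002]
ft_force: [1.1, 0.1, 0.1]
grip_width: 0.0553
grasp_force: 0.0
```

Request:
send_rows(
  steps="0.5 0 0 0.04 0 0 0;1 -0.01 0.014 0.006 0 0 0;1 -0.02 0.027 0 0 0 0;1 -0.0235 0.031 0 0 0 0;1 -0.0235 0.031 0 0 0 0",
)

```text
clock: 17.75
eef_pos: [0.532, 0.0195, 0.1628]
tool_rot: [0.734, -0.679, 0.001, -0.001]
ft_force: [-0.8, 0.6, -0.5]
grip_width: 0.0852
grasp_force: 0.0
```

Request:
send_rows(
  steps="1 -0.0235 0.031 0 0 0 0;1 -0.0235 0.031 0 0 0 0;1 -0.0235 0.031 0 0 0 0;1 -0.0235 0.031 0 0 0 0;1 -0.0235 0.031 0 0 0 0",
)

```text
clock: 18.17
eef_pos: [0.4137, 0.1752, 0.1627]
tool_rot: [0.734, -0.679, 0.0, -0.001]
ft_force: [0.2, 1.0, 0.4]
grip_width: 0.0854
grasp_force: 0.0
```

Request:
send_rows(
  steps="1 -0.0235 0.031 0 0 0 0;1 -0.0235 0.031 0 0 0 0;1 -0.02 0.027 0 0 0 0;1 -0.006 0.008 0 0 0 0;1 0 0 0 0 0 0",
)

```text
clock: 18.58
eef_pos: [0.3406, 0.2728, 0.1626]
tool_rot: [0.736, -0.677, -0.0, -0.0]
ft_force: [0.3, -0.8, -0.7]
grip_width: 0.0854
grasp_force: 0.0
```

```bash
python3 - <<'E'
from h import *
f,W=shot("top");segs(f,W);o=get_obs();print(o['eef_pos'],o['tool_rot'])
f,W=shot("scene");save(f,"pics/scene2.png");print(circ(W,np.array((.34,.273)),.03,.03,.05))
E
```

```text
px [204. 116.] n 480 h86 top mean [770. 191.] rect 769 190  75x78 ang 37.8 [144 143 143]
px [179. 146.] n 523 h154 top mean [673. 279.] rect 671 280  47x67 ang 26.6 [ 84 118  91]
px [247. 146.] n 361 h110 top mean [674.  59.] rect 672 57  37x36 ang 46.4 [177 190 190]
px [331. 156.] n 507 h131 top mean [ 635. -216.] rect 635 -211  43x45 ang 2.9 [63 70 81]
px [291. 165.] n 317 h66 top mean [608. -83.] rect 608 -83  37x72 ang 4.1 [204 171 125]
px [149. 176.] n 295 h83 top mean [573. 375.] rect 575 375  48x49 ang 87.9 [209 202 183]
px [346. 191.] n 492 h36 top mean [ 520. -262.] rect 521 -263  89x55 ang 4.7 [211 215 207]
px [293. 197.] n 1737 h20 top mean [505. -91.] rect 505 -92  91x212 ang 5.0 [218 222 220]
px [161. 210.] n 258 h29 top mean [466. 339.] rect 466 341  44x60 ang 49.2 [51 53 55]
px [374. 235.] n 559 h86 top mean [ 380. -344.] rect 380 -345  55x15 ang 42.3 [171 161 144]
px [271. 241.] n 1228 h26 top mean [365. -13.] rect 363 -14  129x99 ang 86.7 [219 204  33]
px [320. 248.] n 808 h14 top mean [ 340. -173.] rect 339 -175  144x73 ang 2.5 [54 58 61]
px [182. 250.] n 261 h46 top mean [338. 269.] rect 337 268  57x47 ang 0.5 [ 91  97 102]
px [214. 253.] n 298 h47 top mean [325. 165.] rect 325 165  58x58 ang 59.9 [ 94  62 125]
[0.34155028 0.2716683  0.16253753] [ 7.35570941e-01 -6.77447561e-01  3.32584009e-04 -2.87121598e-04]
(array([0.34204104, 0.27297764]), 241)
```

View pics/scene2.png

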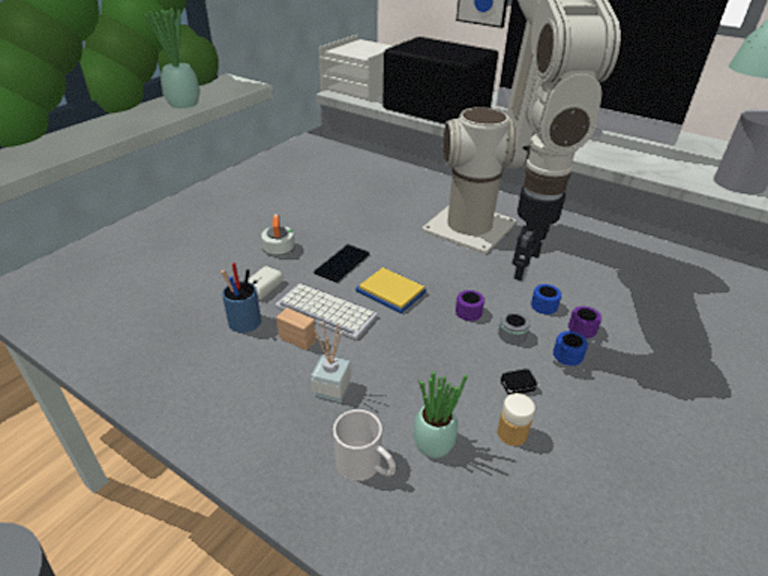

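The clock stands upright behind the keyboard at px (297,328) and the mouse is at (263,281). The speaker at (515,327) sits below the gripper. Descending on it now.

Request:
send_rows(
  steps="1 -0.001 0.001 -0.03 0 0 0;1 0 0 -0.04 0 0 0;1 0 0 -0.035 0 0 0;1 0 0 -0.02 0 0 0;1 0 0 -0.012 0 0 0",
)

```text
clock: 19.1
eef_pos: [0.3403, 0.269, 0.0225]
tool_rot: [0.733, -0.68, -0.0, 0.002]
ft_force: [-0.5, 0.5, -0.4]
grip_width: 0.0857
grasp_force: 0.0
```

Request:
send_rows(
  steps="1 0 0 -0.006 0 0 0;1 0 0 0 0 0 0;1 0 0 0 0 0 0;-1 0 0 0 0 0 0;-1 0 0 0 0 0 0",
)

```text
clock: 19.52
eef_pos: [0.3417, 0.2724, 0.0204]
tool_rot: [0.734, -0.679, -0.0, -0.001]
ft_force: [-3.9, 0.4, 2.3]
grip_width: 0.0639
grasp_force: 1.2
```

Request:
send_rows(
  steps="-1 0 0 0 0 0 0;-1 0 0 0 0 0 0;-1 0 0 0 0 0 0;-1 0 0 0 0 0 0;-1 0 0 0 0 0 0",
)

```text
clock: 19.93
eef_pos: [0.3411, 0.2724, 0.0208]
tool_rot: [0.735, -0.678, -0.0, -0.001]
ft_force: [-2.6, -0.9, 7.8]
grip_width: 0.0581
grasp_force: 62.8
```

Request:
send_rows(
  steps="-1 0 0 0.02 0 0 0;-1 0 0 0.035 0 0 0;-1 0 0 0.025 0 0 0;-1 0.008 -0.01 0 0 0 0;-1 0.016 -0.02 0 0 0 0",
)

```text
clock: 20.35
eef_pos: [0.3656, 0.2441, 0.1018]
tool_rot: [0.736, -0.677, 0.0, -0.003]
ft_force: [-0.0, 0.2, -3.7]
grip_width: 0.0575
grasp_force: 66.9
```

Request:
send_rows(
  steps="-1 0.022 -0.0275 0 0 0 0;-1 0.022 -0.0275 0 0 0 0;-1 0.022 -0.0275 0 0 0 0;-1 0.022 -0.0275 0 0 0 0;-1 0.022 -0.0275 0 0 0 0",
)

```text
clock: 20.77
eef_pos: [0.4755, 0.103, 0.0996]
tool_rot: [0.735, -0.678, 0.0, -0.0]
ft_force: [0.4, 0.9, -3.5]
grip_width: 0.0576
grasp_force: 66.9
```

Request:
send_rows(
  steps="-1 0.013 -0.0165 0 0 0 0;-1 0.005 -0.006 0 0 0 0;-1 0 0 0 0 0 0;-1 0 0 0 0 0 0;-1 0 0 0 0 0 0",
)

```text
clock: 21.18
eef_pos: [0.4916, 0.0829, 0.0991]
tool_rot: [0.735, -0.678, -0.001, 0.0]
ft_force: [-0.5, 0.3, -3.8]
grip_width: 0.0576
grasp_force: 66.8
```

Request:
send_rows(
  steps="-1 0.001 0 -0.02 0 0 0;-1 0 0 -0.025 0 0 0;-1 0 0 -0.015 0 0 0;-1 0 0 -0.008 0 0 0;-1 0 0 -0.004 0 0 0",
)

```text
clock: 21.6
eef_pos: [0.4921, 0.0829, 0.0261]
tool_rot: [0.735, -0.678, -0.001, 0.001]
ft_force: [-0.5, -0.0, -3.2]
grip_width: 0.0581
grasp_force: 66.8
```

Request:
send_rows(
  steps="-1 0 0 -0.002 0 0 0;-1 0 0 -0.001 0 0 0;-1 0 0 0 0 0 0;-1 0 0 0 0 0 0;-1 0 0 0 0 0 0",
)

```text
clock: 22.02
eef_pos: [0.4946, 0.082, 0.0251]
tool_rot: [0.735, -0.679, 0.001, -0.001]
ft_force: [-0.0, -0.8, -3.2]
grip_width: 0.0578
grasp_force: 66.8
```

Request:
send_rows(
  steps="-1 -0.001 0 -0.002 0 0 0;-1 0 0 -0.002 0 0 0;-1 0 0 0 0 0 0;1 0 0 0 0 0 0;1 0 0 0 0 0 0",
)

```text
clock: 22.43
eef_pos: [0.4934, 0.082, 0.0207]
tool_rot: [0.735, -0.679, 0.0, -0.0]
ft_force: [0.4, 0.3, 0.9]
grip_width: 0.0799
grasp_force: 0.0
```

Request:
send_rows(
  steps="1 0 0 0 0 0 0;1 0 0 0.02 0 0 0;1 0 0 0.04 0 0 0;1 0 0 0.04 0 0 0;1 0 0 0.04 0 0 0",
)

```text
clock: 22.85
eef_pos: [0.4923, 0.0818, 0.1615]
tool_rot: [0.735, -0.679, -0.0, 0.001]
ft_force: [1.4, 0.9, -0.1]
grip_width: 0.0855
grasp_force: 0.0
```

Request:
send_rows(
  steps="1 0 0.01 0.03 0 0 0;1 0.01 0.03 0.01 0 0 0;1 0.01 0.034 0 0 0 0;1 0.01 0.034 0 0 0 0;1 0.01 0.034 0 0 0 0",
)

```text
clock: 23.27
eef_pos: [0.5336, 0.2254, 0.2013]
tool_rot: [0.734, -0.679, 0.0, -0.001]
ft_force: [1.1, 0.7, -0.6]
grip_width: 0.0853
grasp_force: 0.0
```

Request:
send_rows(
  steps="1 0.01 0.034 0 0 0 0;1 0.01 0.034 0 0 0 0;1 0.01 0.034 0 0 0 0;1 0.01 0.034 0 0 0 0;1 0.003 0.013 0 0 0 0",
)

```text
clock: 23.68
eef_pos: [0.5761, 0.3775, 0.199]
tool_rot: [0.736, -0.677, -0.001, -0.001]
ft_force: [0.3, -1.6, 0.5]
grip_width: 0.0852
grasp_force: 0.0
```

Request:
send_rows(
  steps="1 0 0 0 0 0 0;1 0 0 0 0 0 0;1 0 0 0 0 0 0;1 0 0 0 0 0 0;1 0 0 0 0 0 0",
)

```text
clock: 24.1
eef_pos: [0.576, 0.3716, 0.2009]
tool_rot: [0.734, -0.679, 0.0, -0.0]
ft_force: [-0.5, -0.5, 0.2]
grip_width: 0.0854
grasp_force: 0.0
```

```bash
python3 - <<'E'
from h import *
f,W=shot("top");segs(f,W);o=get_obs();print(o['eef_pos'],o['tool_rot'])
print(circ(W,np.array((.574,.375)),.026,.07,.09),circ(W,np.array((.491,.083)),.03,.03,.05))
f,W=shot("scene");print(circ(W,np.array((.576,.375)),.026,.07,.09),circ(W,np.array((.491,.083)),.03,.03,.05))
E
```

```text
px [204. 116.] n 495 h86 top mean [770. 191.] rect 767 193  75x84 ang 35.8 [139 139 138]
px [179. 146.] n 524 h152 top mean [673. 278.] rect 667 279  49x68 ang 36.2 [ 81 113  87]
px [247. 146.] n 360 h107 top mean [673.  58.] rect 671 57  33x39 ang 32.3 [170 184 184]
px [331. 156.] n 511 h132 top mean [ 636. -215.] rect 636 -211  43x45 ang 4.4 [61 67 78]
px [291. 165.] n 317 h66 top mean [608. -83.] rect 608 -83  37x72 ang 2.8 [199 165 120]
px [149. 176.] n 299 h82 top mean [573. 375.] rect 574 375  52x47 ang 41.1 [205 198 178]
px [346. 191.] n 493 h36 top mean [ 520. -262.] rect 521 -263  89x55 ang 5.5 [206 210 202]
px [293. 197.] n 1737 h19 top mean [505. -90.] rect 506 -91  90x210 ang 4.7 [212 217 215]
px [239. 201.] n 286 h46 top mean [492.  84.] rect 492 85  59x57 ang 43.4 [ 94 100 105]
px [164. 208.] n 141 h29 top mean [474. 329.] rect 475 332  43x36 ang 44.2 [58 60 59]
px [374. 235.] n 562 h85 top mean [ 380. -344.] rect 381 -345  54x15 ang 43.5 [166 156 139]
px [271. 241.] n 1238 h26 top mean [364. -13.] rect 363 -15  129x99 ang 86.7 [214 197  32]
px [320. 248.] n 815 h14 top mean [ 339. -174.] rect 340 -172  146x73 ang 1.6 [51 55 58]
px [214. 253.] n 298 h46 top mean [324. 165.] rect 325 165  58x59 ang 25.2 [ 93  63 122]
[0.57610333 0.37168195 0.20100454] [ 7.34011959e-01 -6.79136495e-01  1.12860055e-04 -2.30555760e-04]
(array([0.57372441, 0.37580168]), 203) (array([0.49218142, 0.0842873 ]), 274)
(array([0.5767416 , 0.37519279]), 294) (array([0.49605469, 0.08387624]), 255)
```

Request:
send_rows(
  steps="1 0 0.003 -0.03 0 0 0;1 0 0 -0.04 0 0 0;1 0 0 -0.035 0 0 0;1 0 0 -0.025 0 0 0;1 0 0 -0.015 0 0 0",
)

```text
clock: 24.62
eef_pos: [0.5738, 0.3739, 0.0513]
tool_rot: [0.734, -0.679, -0.001, 0.003]
ft_force: [-0.4, 0.4, -0.1]
grip_width: 0.0851
grasp_force: 0.0
```

Request:
send_rows(
  steps="1 0 0 -0.008 0 0 0;1 0 0 -0.003 0 0 0;1 0 0 0 0 0 0;1 0 0 0 0 0 0;-1 0 0 0 0 0 0",
)

```text
clock: 25.03
eef_pos: [0.5771, 0.3767, 0.0465]
tool_rot: [0.735, -0.679, 0.0, -0.002]
ft_force: [-0.1, 0.9, 0.1]
grip_width: 0.0758
grasp_force: 0.0
```

Request:
send_rows(
  steps="-1 0 0 0 0 0 0;-1 0 0 0 0 0 0;-1 0 0 0 0 0 0;-1 0 0 0 0 0 0;-1 0 0 0 0 0 0",
)

```text
clock: 25.45
eef_pos: [0.5761, 0.3765, 0.046]
tool_rot: [0.735, -0.678, 0.0, -0.001]
ft_force: [-2.3, -0.5, 6.0]
grip_width: 0.0505
grasp_force: 62.2
```

Request:
send_rows(
  steps="-1 0 0 0 0 0 0;-1 0 0 0 0 0 0;-1 0 0 0.01 0 0 0;-1 0 0 0.025 0 0 0;-1 0 0 0.035 0 0 0",
)

```text
clock: 25.87
eef_pos: [0.573, 0.3739, 0.1101]
tool_rot: [0.735, -0.679, -0.001, 0.005]
ft_force: [0.6, 0.5, -4.1]
grip_width: 0.0505
grasp_force: 63.2
```

Request:
send_rows(
  steps="-1 0 0 0.04 0 0 0;-1 -0.004 -0.012 0 0 0 0;-1 -0.009 -0.027 0 0 0 0;-1 -0.011 -0.036 0 0 0 0;-1 -0.011 -0.036 0 0 0 0",
)

```text
clock: 26.28
eef_pos: [0.54, 0.2642, 0.1539]
tool_rot: [0.735, -0.678, 0.0, 0.0]
ft_force: [0.4, -0.7, -3.3]
grip_width: 0.0505
grasp_force: 63.7
```

Request:
send_rows(
  steps="-1 -0.011 -0.036 0 0 0 0;-1 -0.011 -0.036 0 0 0 0;-1 -0.011 -0.036 0 0 0 0;-1 -0.011 -0.036 0 0 0 0;-1 -0.011 -0.036 0 0 0 0",
)

```text
clock: 26.7
eef_pos: [0.4847, 0.0832, 0.1542]
tool_rot: [0.735, -0.678, -0.0, 0.0]
ft_force: [0.8, -0.3, -3.5]
grip_width: 0.0509
grasp_force: 63.7
```

Request:
send_rows(
  steps="-1 -0.011 -0.036 0 0 0 0;-1 -0.008 -0.036 0 0 0 0;-1 -0.003 -0.036 0 0 0 0;-1 0.003 -0.036 0 0 0 0;-1 0.008 -0.036 0 0 0 0",
)

```text
clock: 27.12
eef_pos: [0.473, -0.0966, 0.1545]
tool_rot: [0.735, -0.679, -0.001, 0.0]
ft_force: [1.6, 0.9, -3.5]
grip_width: 0.0505
grasp_force: 63.7
```

Request:
send_rows(
  steps="-1 0.011 -0.036 0 0 0 0;-1 0.011 -0.036 0 0 0 0;-1 0.011 -0.036 0 0 0 0;-1 0.011 -0.036 0 0 0 0;-1 0.011 -0.02 0 0 0 0",
)

```text
clock: 27.53
eef_pos: [0.5295, -0.2632, 0.154]
tool_rot: [0.733, -0.68, 0.0, 0.001]
ft_force: [1.3, 0.6, -3.5]
grip_width: 0.0503
grasp_force: 63.7
```

Request:
send_rows(
  steps="-1 0.005 -0.006 0 0 0 0;-1 0 0 0 0 0 0;-1 0 0 0 0 0 0;-1 0 0 0 0 0 0;-1 0 0 0 0 0 0",
)

```text
clock: 27.95
eef_pos: [0.5343, -0.2634, 0.1543]
tool_rot: [0.735, -0.678, -0.001, 0.0]
ft_force: [-0.4, 0.8, -3.1]
grip_width: 0.0507
grasp_force: 63.7
```

Request:
send_rows(
  steps="-1 0.01 -0.02 0 0 0 0;-1 0.02 -0.019 0 0 0 0;-1 0.03 -0.01 0 0 0 0;-1 0.025 0 0 0 0 0;-1 0.01 0 0 0 0 0",
)

```text
clock: 28.37
eef_pos: [0.6327, -0.313, 0.1541]
tool_rot: [0.735, -0.678, 0.001, -0.001]
ft_force: [-0.7, -0.6, -3.8]
grip_width: 0.0511
grasp_force: 64.0
```

Request:
send_rows(
  steps="-1 0.004 0 0 0 0 0;-1 0 0 0 0 0 0;-1 0 0 0 0 0 0;-1 0 0 -0.01 0 0 0;-1 0 0 -0.02 0 0 0",
)

```text
clock: 28.78
eef_pos: [0.635, -0.3148, 0.1277]
tool_rot: [0.735, -0.679, 0.003, -0.001]
ft_force: [0.8, -0.2, -3.8]
grip_width: 0.0507
grasp_force: 64.0
```

Request:
send_rows(
  steps="-1 0 0 -0.025 0 0 0;-1 0 0 -0.025 0 0 0;-1 0 0 -0.01 0 0 0;-1 0 0 0 0 0 0;-1 0 0 0 0 0 0",
)

```text
clock: 29.2
eef_pos: [0.633, -0.3139, 0.0641]
tool_rot: [0.734, -0.679, -0.001, 0.0]
ft_force: [0.7, 0.7, -3.3]
grip_width: 0.0507
grasp_force: 64.0
```

Request:
send_rows(
  steps="-1 0 0.0015 -0.008 0 0 0;-1 0 0 -0.006 0 0 0;-1 0 0 -0.003 0 0 0;-1 0 0 0 0 0 0;-1 0 0 0 0 0 0",
)

```text
clock: 29.62
eef_pos: [0.6339, -0.3125, 0.0474]
tool_rot: [0.735, -0.679, -0.0, 0.0]
ft_force: [0.6, -0.0, -3.2]
grip_width: 0.0504
grasp_force: 64.0
```

Request:
send_rows(
  steps="-1 0 0 0 0 0 0;-1 0 0 0 0 0 0;-1 0 0 0 0 0 0;-1 0 0 0 0 0 0;-1 0 0 0 0 0 0",
)

```text
clock: 30.03
eef_pos: [0.634, -0.3126, 0.0475]
tool_rot: [0.735, -0.679, 0.0, -0.0]
ft_force: [-0.2, 0.4, -3.8]
grip_width: 0.0505
grasp_force: 64.0
```

Request:
send_rows(
  steps="-1 0 0 -0.0015 0 0 0;-1 0 0 0 0 0 0;0.5 0 0 0 0 0 0;0.5 0 0 0 0 0 0;0.5 0 0 0 0 0 0",
)

```text
clock: 30.45
eef_pos: [0.6343, -0.3128, 0.0465]
tool_rot: [0.735, -0.679, 0.001, -0.0]
ft_force: [0.7, -0.5, -0.4]
grip_width: 0.064
grasp_force: 0.0
```

Request:
send_rows(
  steps="0.5 0 0 0.015 0 0 0;0.5 0 0 0.035 0 0 0;0.5 0 0 0.04 0 0 0;0.5 0 0 0.04 0 0 0;0.5 0 0 0.025 0 0 0",
)

```text
clock: 30.87
eef_pos: [0.6352, -0.3131, 0.2066]
tool_rot: [0.735, -0.679, 0.003, -0.001]
ft_force: [0.9, -1.0, 0.8]
grip_width: 0.0639
grasp_force: 0.0
```

Request:
send_rows(
  steps="0.5 -0.01 0.038 0 0 0 0.046;0.5 -0.01 0.038 0 0 0 0.046;0.5 -0.01 0.038 0 0 0 0.046;0.5 -0.01 0.038 0 0 0 0.046;0.5 -0.01 0.038 0 0 0 0.046",
)

```text
clock: 31.28
eef_pos: [0.5833, -0.1211, 0.2015]
tool_rot: [0.808, -0.589, 0.001, -0.0]
ft_force: [1.3, 0.6, 0.0]
grip_width: 0.064
grasp_force: 0.0
```

Request:
send_rows(
  steps="0.5 -0.01 0.038 0 0 0 0.046;0.5 -0.01 0.038 0 0 0 0.046;0.5 -0.01 0.038 0 0 0 0.046;0.5 -0.01 0.038 0 0 0 0.046;0.5 -0.01 0.038 0 0 0 0.046",
)

```text
clock: 31.7
eef_pos: [0.5334, 0.0691, 0.2016]
tool_rot: [0.87, -0.492, 0.001, -0.001]
ft_force: [0.3, 0.3, -0.3]
grip_width: 0.064
grasp_force: 0.0
```

```bash
python3 - <<'E'
from h import *
f,W=shot("top");segs(f,W);o=get_obs();print(o['eef_pos'],o['tool_rot'])
print(circ(W,np.array((.633,-.313)),.026,.07,.09),circ(W,np.array((.632,-.212)),.035,.065,.095))
f,W=shot("scene");print(circ(W,np.array((.633,-.313)),.026,.07,.09),circ(W,np.array((.632,-.212)),.035,.065,.095))
E
```

```text
px [203. 114.] n 427 h86 top mean [771. 190.] rect 773 193  84x75 ang 51.9 [150 149 148]
px [179. 146.] n 521 h154 top mean [675. 279.] rect 675 277  54x60 ang 4.0 [ 84 117  90]
px [331. 156.] n 509 h132 top mean [ 636. -216.] rect 636 -211  41x46 ang 1.6 [63 69 80]
px [362. 156.] n 292 h83 top mean [ 631. -311.] rect 630 -311  48x48 ang 86.5 [194 189 175]
px [291. 165.] n 317 h67 top mean [607. -83.] rect 608 -83  37x71 ang 2.7 [203 170 124]
px [346. 191.] n 491 h36 top mean [ 520. -262.] rect 521 -262  90x56 ang 5.7 [209 214 206]
px [294. 197.] n 1661 h20 top mean [506. -95.] rect 507 -92  93x207 ang 4.9 [217 221 220]
px [161. 210.] n 259 h29 top mean [465. 339.] rect 465 340  43x60 ang 49.5 [39 41 44]
px [374. 235.] n 564 h85 top mean [ 379. -344.] rect 380 -346  54x16 ang 40.1 [169 159 142]
px [282. 241.] n 532 h26 top mean [365. -48.] rect 361 -48  58x100 ang 89.0 [213 201  62]
px [320. 248.] n 801 h14 top mean [ 338. -173.] rect 339 -173  144x70 ang 2.4 [54 58 62]
px [144. 253.] n 326 h47 top mean [329. 390.] rect 329 391  58x57 ang 89.5 [33 49 96]
px [144. 283.] n 333 h46 top mean [233. 388.] rect 234 388  58x58 ang 56.9 [58 40 79]
px [174. 291.] n 329 h46 top mean [207. 293.] rect 206 294  58x56 ang 89.4 [ 44  70 141]
[0.53137124 0.07600859 0.20170099] [ 0.87263917 -0.48835737 -0.00148239 -0.00240016]
(array([ 0.6321461 , -0.31072847]), 200) (array([ 0.63068445, -0.21151051]), 343)
(array([ 0.6350476, -0.3111722]), 151) (array([ 0.63438386, -0.21201222]), 326)
```

Request:
send_rows(
  steps="0.5 -0.009 0.038 0 0 0 0.0445;0.5 -0.009 0.038 0 0 0 0.0445;0.5 -0.009 0.038 0 0 0 0.0445;0.5 -0.009 0.038 0 0 0 0.0445;0.5 -0.009 0.038 0 0 0 0.0445",
)

```text
clock: 32.22
eef_pos: [0.489, 0.2585, 0.2015]
tool_rot: [0.919, -0.393, 0.001, -0.0]
ft_force: [0.4, 0.2, -0.0]
grip_width: 0.0641
grasp_force: 0.0
```

Request:
send_rows(
  steps="0.5 -0.009 0.038 0 0 0 0.0445;0.5 -0.009 0.035 0 0 0 0.0445;0.5 0 0 -0.02 0 0 0;0.5 0 0 -0.04 0 0 0;0.5 0 0 -0.04 0 0 0",
)

```text
clock: 32.63
eef_pos: [0.4728, 0.3323, 0.1021]
tool_rot: [0.936, -0.352, 0.002, -0.003]
ft_force: [0.0, 0.4, -0.5]
grip_width: 0.0637
grasp_force: 0.0
```

Request:
send_rows(
  steps="0.5 0 0 -0.03 0 0 0;0.5 0 0 -0.01 0 0 0;0.5 0 0 0 0 0 0;0.5 0 0 0 0 0 0;0.5 0 0 0 0 0 0",
)

```text
clock: 33.05
eef_pos: [0.4729, 0.3314, 0.0634]
tool_rot: [0.936, -0.353, 0.001, -0.002]
ft_force: [0.4, 1.0, 0.8]
grip_width: 0.064
grasp_force: 0.0
```

Request:
send_rows(
  steps="0.5 -0.006 0.0075 0 0 0 0.01;0.5 0 0 -0.015 0 0 0;0.5 0 0 -0.02 0 0 0;0.5 0 0 -0.012 0 0 0;0.5 0 0 -0.006 0 0 0",
)

```text
clock: 33.47
eef_pos: [0.4647, 0.3386, 0.008]
tool_rot: [0.938, -0.347, 0.0, -0.0]
ft_force: [-0.5, -0.4, -0.2]
grip_width: 0.0642
grasp_force: 0.0
```

Request:
send_rows(
  steps="0.5 0 0 -0.003 0 0 0;0.5 0 0 0 0 0 0;0.5 0 0 0 0 0 0;0.5 0 0 0 0 0 0;0.5 0 0 0 0 0 0",
)

```text
clock: 33.88
eef_pos: [0.4655, 0.3385, 0.0058]
tool_rot: [0.938, -0.348, 0.001, -0.001]
ft_force: [0.5, -0.2, -0.1]
grip_width: 0.0638
grasp_force: 0.0
```

Request:
send_rows(
  steps="-1 0 0 0 0 0 0;-1 0 0 0 0 0 0;-1 0 0 0 0 0 0;-1 0 0 0 0 0 0;-1 0 0 0 0 0 0",
)

```text
clock: 34.3
eef_pos: [0.4656, 0.3384, 0.0057]
tool_rot: [0.938, -0.348, 0.001, -0.001]
ft_force: [-1.1, -0.3, 6.2]
grip_width: 0.0425
grasp_force: 63.4
```

Request:
send_rows(
  steps="-1 0 0 0 0 0 0;-1 0 0 0 0 0 0;-1 0 0 0.015 0 0 0;-1 0 0 0.035 0 0 0;-1 0 0 0.04 0 0 0",
)

```text
clock: 34.72
eef_pos: [0.4623, 0.336, 0.0924]
tool_rot: [0.938, -0.348, -0.002, 0.004]
ft_force: [1.6, -0.2, -0.1]
grip_width: 0.0427
grasp_force: 62.7
```

Request:
send_rows(
  steps="-1 0.008 -0.015 0.01 0 0 -0.1;-1 0.015 -0.028 0 0 0 -0.1;-1 0.015 -0.028 0 0 0 -0.1;-1 0.015 -0.028 0 0 0 -0.1;-1 0.015 -0.028 0 0 0 -0.1",
)

```text
clock: 35.13
eef_pos: [0.5328, 0.2096, 0.1044]
tool_rot: [0.821, -0.571, -0.0, 0.0]
ft_force: [0.7, 0.4, -0.6]
grip_width: 0.0428
grasp_force: 62.7
```

Request:
send_rows(
  steps="-1 0.015 -0.028 0 0 0 -0.1;-1 0.01 -0.018 0 0 0 -0.1;-1 0 0 0 0 0 -0.1;-1 0 0 0 0 0 0;-1 0 0 0 0 0 0",
)

```text
clock: 35.55
eef_pos: [0.5574, 0.1646, 0.1041]
tool_rot: [0.729, -0.685, -0.001, 0.001]
ft_force: [-0.4, 0.4, -0.3]
grip_width: 0.0422
grasp_force: 62.7
```

```bash
python3 - <<'E'
from h import *
o=get_obs();print(o['eef_pos'],o['tool_rot'],o['grip_width'])
f,W=shot("top");save(f,"pics/top3.png")
E
```

```text
[0.55736674 0.16456543 0.10410629] [ 7.28877683e-01 -6.84643461e-01 -5.23434312e-04  6.16726937e-04] 0.04215834730748316
```

View pics/top3.png

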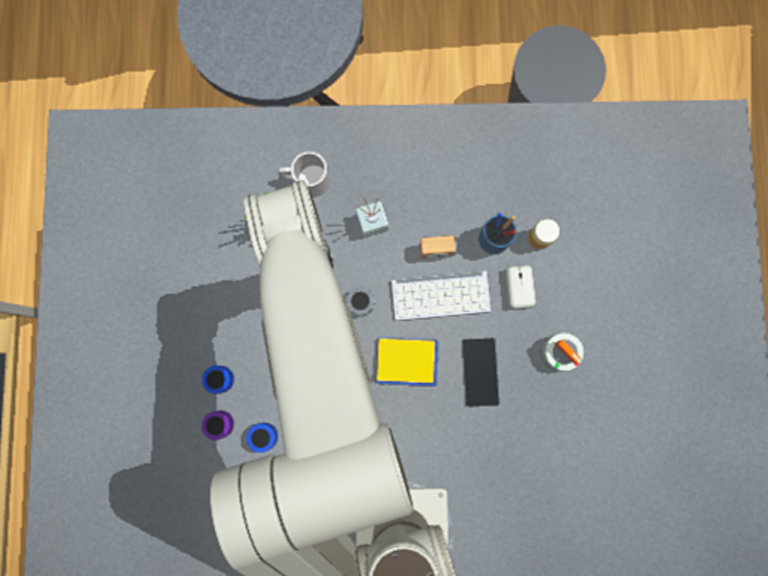

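The picture shows the speaker (360,300), clock (438,245), lamp (545,233) and mouse (521,287) all in place, and the gripper holding the earbud case. Next I'll place the case.

Request:
send_rows(
  steps="-1 0.012 0.0005 0 0 0 0;-1 0.024 0 0 0 0 0;-1 0.03 0 0 0 0 0;-1 0.028 0 0 0 0 0;-1 0.015 0 0 0 0 0",
)

```text
clock: 36.02
eef_pos: [0.669, 0.1667, 0.1045]
tool_rot: [0.729, -0.684, 0.001, -0.001]
ft_force: [1.0, -0.5, -0.9]
grip_width: 0.0427
grasp_force: 62.7
```

Request:
send_rows(
  steps="-1 0.006 0 0 0 0 0;-1 0 0 -0.015 0 0 0;-1 0 0 -0.025 0 0 0;-1 0 0 -0.025 0 0 0;-1 0 0 -0.015 0 0 0",
)

```text
clock: 36.43
eef_pos: [0.67, 0.1661, 0.0217]
tool_rot: [0.729, -0.684, -0.001, 0.002]
ft_force: [-0.5, -0.3, -2.1]
grip_width: 0.0426
grasp_force: 62.7
```

Request:
send_rows(
  steps="-1 0 0 -0.005 0 0 0;-1 0 0 -0.003 0 0 0;-1 0 0 0 0 0 0;-1 0 0 0 0 0 0;-1 0 0 0 0 0 0",
)

```text
clock: 36.85
eef_pos: [0.674, 0.1659, 0.0187]
tool_rot: [0.728, -0.685, 0.001, -0.001]
ft_force: [1.1, -0.9, -0.5]
grip_width: 0.0424
grasp_force: 62.7
```

Request:
send_rows(
  steps="-1 -0.0015 -0.0005 -0.004 0 0 0;-1 0 0 -0.004 0 0 0;-1 0 0 -0.002 0 0 0;-1 0 0 -0.001 0 0 0;-1 0 0 -0.001 0 0 0",
)

```text
clock: 37.27
eef_pos: [0.671, 0.1648, 0.0057]
tool_rot: [0.728, -0.685, -0.0, 0.0]
ft_force: [-5.5, -0.4, 11.0]
grip_width: 0.043
grasp_force: 64.1
```

Request:
send_rows(
  steps="-1 0 0 -0.001 0 0 0;-1 0 0 0 0 0 0;0.4 0 0 0 0 0 0;0.4 0 0 0 0 0 0;0.4 0 0 0 0 0 0",
)

```text
clock: 37.68
eef_pos: [0.6708, 0.1648, 0.0036]
tool_rot: [0.728, -0.685, -0.0, 0.0]
ft_force: [-2.6, -0.8, 1.5]
grip_width: 0.0598
grasp_force: 0.0
```

Request:
send_rows(
  steps="0.4 0 0 0.02 0 0 0;0.4 0 0 0.04 0 0 0;0.4 0 0 0.04 0 0 0;0.4 0 0 0.04 0 0 0;0.4 0 0 0.04 0 0 0",
)

```text
clock: 38.1
eef_pos: [0.6713, 0.1649, 0.1852]
tool_rot: [0.728, -0.685, 0.0, 0.0]
ft_force: [1.4, -0.1, 0.2]
grip_width: 0.0596
grasp_force: 0.0
```

Request:
send_rows(
  steps="0.4 -0.006 -0.01 0.015 0 0 -0.05;0.4 -0.014 -0.025 0 0 0 -0.06;0.4 -0.019 -0.033 0 0 0 -0.06;0.4 -0.019 -0.033 0 0 0 -0.06;0.4 -0.019 -0.033 0 0 0 -0.06",
)

```text
clock: 38.52
eef_pos: [0.5937, 0.0301, 0.1985]
tool_rot: [-0.621, 0.784, -0.0, 0.0]
ft_force: [0.9, -0.3, 0.5]
grip_width: 0.0596
grasp_force: 0.0
```

Request:
send_rows(
  steps="0.4 -0.019 -0.033 0 0 0 -0.06;0.4 -0.019 -0.033 0 0 0 -0.06;0.4 -0.019 -0.033 0 0 0 -0.06;0.4 -0.019 -0.033 0 0 0 -0.06;0.4 -0.019 -0.033 0 0 0 -0.06",
)

```text
clock: 38.93
eef_pos: [0.4985, -0.1355, 0.1988]
tool_rot: [-0.496, 0.868, -0.0, 0.0]
ft_force: [-0.4, 0.2, 0.4]
grip_width: 0.06
grasp_force: 0.0
```

Request:
send_rows(
  steps="1 -0.019 -0.033 0 0 0 -0.06;1 -0.019 -0.033 0 0 0 -0.06;1 -0.019 -0.033 0 0 0 -0.06;1 -0.019 -0.033 0 0 0 -0.06;1 -0.019 -0.033 0 0 0 0",
)

```text
clock: 39.35
eef_pos: [0.4035, -0.3007, 0.1989]
tool_rot: [-0.389, 0.921, -0.0, 0.0]
ft_force: [0.1, -0.9, 0.4]
grip_width: 0.0852
grasp_force: 0.0
```

Request:
send_rows(
  steps="1 -0.018 -0.033 0 0 0 0;1 -0.008 -0.014 0 0 0 0;1 0 0 0 0 0 0;1 0 0 0 0 0 0;1 0 0 0 0 0 0",
)

```text
clock: 39.77
eef_pos: [0.3787, -0.3456, 0.1986]
tool_rot: [-0.39, 0.921, 0.0, 0.0]
ft_force: [-0.3, -0.1, 0.3]
grip_width: 0.0851
grasp_force: 0.0
```

```bash
cat >> h.py <<'E'
def rep():
    o=get_obs();print(o['clock'],o['eef_pos'],o['tool_rot'])
    for n in("top","scene"):
        f,W=shot(n);print(n);segs(f,W)
        for nm,c,r,a,b in [("plant",(.67,.275),.036,.05,.085),("pen",(.633,-.212),.035,.065,.095),("lamp",(.633,-.312),.026,.07,.09),("spk",(.493,.083),.03,.03,.05)]:
            print(nm,*circ(W,np.array(c),r,a,b))
        for nm,c,rr,a,b in [("diff",(.671,.057),.05,.045,.066),("case",(.672,.165),.045,.016,.04)]:
            q=W[(W[...,2]>a)&(W[...,2]<b)&(np.hypot(W[...,0]-c[0],W[...,1]-c[1])<rr)][:,:2]
            print(nm,len(q),cv2.minAreaRect((q*1000).astype(np.float32)))
E
python3 -c "
from h import *
rep()"
```

```text
39.7667 [ 0.37865462 -0.34555725  0.19859364] [-3.90234238e-01  9.20715560e-01  2.67466735e-04  1.62342292e-04]
top
px [204. 116.] n 495 h86 top mean [771. 193.] rect 769 191  76x79 ang 36.5 [150 150 150]
px [179. 146.] n 523 h154 top mean [673. 279.] rect 673 279  49x66 ang 18.9 [ 87 123  95]
px [247. 146.] n 356 h106 top mean [672.  58.] rect 670 57  30x40 ang 34.4 [184 197 197]
px [215. 149.] n 251 h29 top mean [669. 166.] rect 669 165  60x45 ang 89.8 [54 57 60]
px [331. 156.] n 511 h133 top mean [ 635. -215.] rect 636 -212  42x45 ang 1.5 [67 74 86]
px [362. 156.] n 289 h83 top mean [ 631. -310.] rect 631 -311  49x48 ang 44.2 [200 195 181]
px [291. 165.] n 315 h66 top mean [607. -83.] rect 608 -83  38x72 ang 4.2 [209 178 131]
px [346. 191.] n 492 h36 top mean [ 521. -262.] rect 521 -262  91x54 ang 6.3 [216 220 213]
px [293. 197.] n 1720 h19 top mean [505. -90.] rect 505 -90  93x211 ang 4.6 [223 227 226]
px [239. 201.] n 282 h46 top mean [492.  84.] rect 493 85  58x55 ang 89.5 [102 109 114]
px [373. 234.] n 501 h85 top mean [ 382. -341.] rect 382 -343  47x15 ang 40.3 [170 161 143]

[... 1538 characters left out ...]
.] n 746 h44 top mean [293. 389.] rect 285 389  159x60 ang 1.1 [ 50  48 101]
px [264. 221.] n 364 h45 top mean [499.  85.] rect 497 83  58x58 ang 41.1 [81 85 87]
px [292. 278.] n 1243 h154 top mean [678. 279.] rect 673 279  44x67 ang 35.6 [ 87 116  90]
px [243. 292.] n 1697 h85 top mean [776. 192.] rect 772 190  76x77 ang 38.1 [124 123 121]
plant [0.67167748 0.27258228] 478
pen [ 0.63464601 -0.21182195] 324
lamp [ 0.63390164 -0.31149525] 149
spk [0.4958546  0.08329666] 257
diff 301 ((676.0485229492188, 56.708194732666016), (57.47293472290039, 55.57572555541992), 18.571828842163086)
case 302 ((673.4794311523438, 164.06802368164062), (42.751461029052734, 60.73222351074219), 1.6105668544769287)
```

Everything is in place: the case is at the plant–diffuser midpoint and the gaps are about right. Next I'll turn the isolator back on.

Request:
send_rows(
  steps="1 0.002 -0.0015 -0.03 0 0 -0.058;1 0 0 -0.035 0 0 0;1 0 0 -0.035 0 0 0;1 0 0 -0.02 0 0 0;1 0 0 -0.01 0 0 0",
)

```text
clock: 40.28
eef_pos: [0.3793, -0.3447, 0.0656]
tool_rot: [-0.364, 0.931, 0.003, -0.001]
ft_force: [-0.5, 0.7, -0.0]
grip_width: 0.0852
grasp_force: 0.0
```

Request:
send_rows(
  steps="1 0 0 -0.005 0 0 0;1 0 0 0 0 0 0;1 0 0 0 0 0 0;1 0 0 0 0 0 0;-1 0 0 0 0 0 0",
)

```text
clock: 40.7
eef_pos: [0.3815, -0.3484, 0.0654]
tool_rot: [-0.363, 0.932, -0.002, 0.001]
ft_force: [0.2, -0.5, 0.9]
grip_width: 0.0755
grasp_force: 0.0
```

Request:
send_rows(
  steps="-1 0 0 0 0 0 0;-1 0 0 0 0 0 0;-1 0 0 0 0 0 0;-1 0 0 0 0 0 0;-1 0 0 0 0 0 0",
)

```text
clock: 41.12
eef_pos: [0.3802, -0.3474, 0.064]
tool_rot: [-0.363, 0.932, 0.0, -0.0]
ft_force: [-3.1, 3.7, 23.7]
grip_width: 0.0129
grasp_force: 58.4
```

Request:
send_rows(
  steps="-1 0 0 0 0 0 0;-1 0 0 0 0 0 0;-1 0 0 0 0 0 0;-1 0 0 0 0 0 0;-1 0 0 0 0 0 0",
)

```text
clock: 41.53
eef_pos: [0.3802, -0.3474, 0.0641]
tool_rot: [-0.363, 0.932, 0.0, -0.0]
ft_force: [-2.1, 1.8, 5.3]
grip_width: 0.0128
grasp_force: 59.7
```

Request:
send_rows(
  steps="-1 0 0 0 0 0 -0.1;-1 0 0 0 0 0 -0.1;-1 0 0 0 0 0 -0.1;-1 0 0 0 0 0 -0.1;-1 0 0 0 0 0 -0.1",
)

```text
clock: 41.95
eef_pos: [0.3802, -0.3476, 0.0641]
tool_rot: [-0.119, 0.993, -0.0, -0.0]
ft_force: [-2.8, 1.4, 6.1]
grip_width: 0.0128
grasp_force: 59.6
```

Request:
send_rows(
  steps="-1 0 0 0 0 0 -0.1;-1 0 0 0 0 0 -0.1;-1 0 0 0 0 0 -0.1;-1 0 0 0 0 0 -0.1;-1 0 0 0 0 0 -0.1",
)

```text
clock: 42.37
eef_pos: [0.3802, -0.3478, 0.0641]
tool_rot: [0.13, 0.991, -0.0, -0.0]
ft_force: [-2.1, 0.0, 5.3]
grip_width: 0.0125
grasp_force: 59.6
```

Request:
send_rows(
  steps="-1 0 0 0 0 0 -0.1;-1 0 0 0 0 0 -0.1;-1 0 0 0 0 0 -0.1;-1 0 0 0 0 0 -0.01;-1 0 0 0 0 0 0",
)

```text
clock: 42.78
eef_pos: [0.3802, -0.3479, 0.0641]
tool_rot: [0.278, 0.961, -0.001, -0.0]
ft_force: [-2.1, 0.5, 5.4]
grip_width: 0.0129
grasp_force: 59.8
```

Request:
send_rows(
  steps="-1 0 0 0 0 0 0;1 0 0 0 0 0 0;1 0 0 0 0 0 0;1 0 0 0 0 0 0;1 0 0 0 0 0 0",
)

```text
clock: 43.2
eef_pos: [0.3805, -0.3475, 0.0635]
tool_rot: [0.279, 0.96, 0.0, -0.0]
ft_force: [-0.8, -0.3, -0.1]
grip_width: 0.0609
grasp_force: 0.0
```

Request:
send_rows(
  steps="1 0 0 0.03 0 0 0;1 0 0 0.035 0 0 0;1 0 0 0.035 0 0 0;1 0 0 0.03 0 0 0;1 0 0 0 0 0 0",
)

```text
clock: 43.62
eef_pos: [0.3834, -0.3502, 0.2006]
tool_rot: [0.279, 0.96, -0.003, 0.006]
ft_force: [0.8, -0.3, 0.7]
grip_width: 0.0857
grasp_force: 0.0
```

Request:
send_rows(
  steps="1 -0.02 -0.03 0 0 0 0;1 -0.02 -0.03 0 0 0 0;1 -0.02 -0.03 0 0 0 0;1 -0.02 -0.03 0 0 0 0;1 0 0 0 0 0 0",
)

```text
clock: 44.03
eef_pos: [0.297, -0.4722, 0.193]
tool_rot: [0.282, 0.959, -0.001, -0.0]
ft_force: [1.0, -0.8, 0.1]
grip_width: 0.0855
grasp_force: 0.0
```

```bash
python3 -c "
from h import *
rep()
f,W=shot('top');save(f,'pics/top5.png')"
```

```text
44.0333 [ 0.29699336 -0.47217257  0.19298107] [ 2.82443952e-01  9.59282783e-01 -1.36229425e-03 -3.16902723e-04]
top
px [204. 116.] n 501 h86 top mean [771. 193.] rect 769 191  76x79 ang 39.2 [151 150 150]
px [179. 146.] n 519 h154 top mean [674. 280.] rect 674 280  49x67 ang 17.4 [ 87 122  95]
px [247. 146.] n 353 h107 top mean [673.  58.] rect 670 57  30x38 ang 34.3 [184 197 197]
px [215. 149.] n 250 h30 top mean [669. 166.] rect 670 166  44x60 ang 3.7 [54 57 60]
px [331. 156.] n 505 h134 top mean [ 636. -215.] rect 631 -214  44x43 ang 78.2 [67 74 85]
px [362. 156.] n 290 h83 top mean [ 631. -310.] rect 631 -311  48x48 ang 88.5 [200 195 181]
px [291. 165.] n 316 h66 top mean [608. -83.] rect 608 -83  38x71 ang 3.1 [209 178 130]
px [346. 191.] n 490 h36 top mean [ 520. -262.] rect 521 -263  91x55 ang 3.9 [216 220 213]
px [293. 197.] n 1732 h19 top mean [505. -90.] rect 506 -91  90x210 ang 4.5 [223 227 226]
px [239. 201.] n 284 h46 top mean [492.  84.] rect 492 84  59x57 ang 43.1 [103 109 114]
px [374. 235.] n 560 h85 top mean [ 379. -344.] rect 379 -345  15x54 ang 58.6 [179 168 150]

[... 1621 characters left out ...]
[385. 223.] n 749 h44 top mean [293. 389.] rect 286 389  156x60 ang 1.0 [49 47 99]
px [264. 221.] n 368 h45 top mean [499.  86.] rect 496 84  59x58 ang 43.3 [79 83 86]
px [292. 278.] n 1239 h156 top mean [677. 279.] rect 674 280  44x67 ang 38.5 [ 86 115  89]
px [243. 292.] n 1703 h85 top mean [775. 191.] rect 774 190  75x75 ang 38.9 [122 121 119]
plant [0.67164622 0.27323725] 474
pen [ 0.63472871 -0.21196868] 329
lamp [ 0.6351755  -0.31262575] 151
spk [0.49563811 0.0834836 ] 255
diff 306 ((675.199951171875, 56.634056091308594), (58.189144134521484, 56.00725173950195), 16.925914764404297)
case 300 ((674.0933837890625, 164.1882781982422), (63.09003829956055, 44.634395599365234), 88.5400390625)
```

View pics/top5.png

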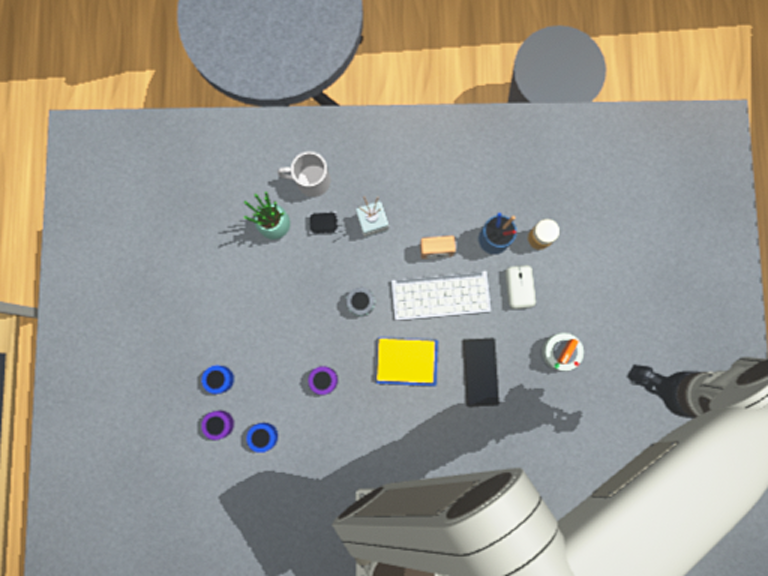

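The isolator is back on, with the pointer at the green dot near (558,365), and everything stands in place. I'll wait a few seconds, check again and then hand in.

Request:
send_rows(
  steps="1 0 0 0 0 0 0;1 0 0 0 0 0 0;1 0 0 0 0 0 0;1 0 0 0 0 0 0;1 0 0 0 0 0 0",
)

```text
clock: 44.6
eef_pos: [0.3009, -0.467, 0.194]
tool_rot: [0.279, 0.96, -0.0, 0.0]
ft_force: [0.9, -0.6, 0.2]
grip_width: 0.0851
grasp_force: 0.0
```

Request:
send_rows(
  steps="1 0 0 0 0 0 0;1 0 0 0 0 0 0;1 0 0 0 0 0 0;1 0 0 0 0 0 0;1 0 0 0 0 0 0",
)

```text
clock: 45.02
eef_pos: [0.3003, -0.4676, 0.1938]
tool_rot: [0.28, 0.96, -0.0, 0.0]
ft_force: [-0.3, -0.2, -0.1]
grip_width: 0.0856
grasp_force: 0.0
```

Request:
send_rows(
  steps="1 0 0 0 0 0 0;1 0 0 0 0 0 0;1 0 0 0 0 0 0;1 0 0 0 0 0 0;1 0 0 0 0 0 0",
)

```text
clock: 45.43
eef_pos: [0.3004, -0.4676, 0.1938]
tool_rot: [0.279, 0.96, -0.0, 0.0]
ft_force: [0.5, 0.2, -1.1]
grip_width: 0.0856
grasp_force: 0.0
```

Request:
send_rows(
  steps="1 0 0 0 0 0 0;1 0 0 0 0 0 0;1 0 0 0 0 0 0;1 0 0 0 0 0 0;1 0 0 0 0 0 0",
)

```text
clock: 45.85
eef_pos: [0.3004, -0.4675, 0.1938]
tool_rot: [0.279, 0.96, -0.0, 0.0]
ft_force: [0.4, -0.1, 0.1]
grip_width: 0.0856
grasp_force: 0.0
```

Request:
send_rows(
  steps="1 0 0 0 0 0 0;1 0 0 0 0 0 0;1 0 0 0 0 0 0;1 0 0 0 0 0 0;1 0 0 0 0 0 0",
)

```text
clock: 46.27
eef_pos: [0.3004, -0.4675, 0.1938]
tool_rot: [0.279, 0.96, 0.0, -0.0]
ft_force: [0.2, -0.1, -0.9]
grip_width: 0.0855
grasp_force: 0.0
```

Request:
send_rows(
  steps="1 0 0 0 0 0 0;1 0 0 0 0 0 0;1 0 0 0 0 0 0;1 0 0 0 0 0 0;1 0 0 0 0 0 0",
)

```text
clock: 46.68
eef_pos: [0.3004, -0.4676, 0.1938]
tool_rot: [0.279, 0.96, -0.0, 0.0]
ft_force: [0.1, -0.4, 0.1]
grip_width: 0.0855
grasp_force: 0.0
```

```bash
python3 -c "
from h import *
f,W=shot('top');segs(f,W)"
```

```text
px [204. 116.] n 501 h85 top mean [769. 191.] rect 771 189  75x75 ang 43.4 [150 150 149]
px [179. 146.] n 523 h153 top mean [673. 279.] rect 675 277  52x62 ang 6.4 [ 87 123  95]
px [248. 146.] n 358 h110 top mean [674.  56.] rect 672 55  31x44 ang 35.5 [184 196 196]
px [215. 149.] n 251 h29 top mean [669. 165.] rect 670 166  45x59 ang 5.3 [54 57 60]
px [331. 156.] n 505 h135 top mean [ 636. -215.] rect 636 -212  43x46 ang 2.3 [67 74 85]
px [362. 156.] n 289 h83 top mean [ 631. -310.] rect 630 -311  47x49 ang 87.5 [201 195 181]
px [291. 165.] n 321 h65 top mean [608. -83.] rect 608 -83  37x72 ang 2.5 [207 177 130]
px [346. 191.] n 494 h36 top mean [ 520. -262.] rect 521 -262  91x54 ang 5.8 [216 220 213]
px [293. 197.] n 1743 h19 top mean [505. -90.] rect 504 -91  94x210 ang 4.5 [223 227 226]
px [239. 201.] n 283 h46 top mean [492.  84.] rect 492 85  60x57 ang 44.9 [103 109 114]
px [374. 235.] n 561 h86 top mean [ 379. -344.] rect 380 -346  14x56 ang 56.4 [180 169 151]
px [271. 241.] n 1231 h26 top mean [365. -13.] rect 363 -16  127x99 ang 86.4 [222 210  34]
px [320. 248.] n 790 h14 top mean [ 339. -174.] rect 339 -173  144x69 ang 2.1 [54 57 60]
px [144. 253.] n 325 h46 top mean [329. 390.] rect 329 390  58x57 ang 89.3 [ 44  73 147]
px [214. 254.] n 295 h46 top mean [325. 165.] rect 325 165  57x58 ang 44.7 [ 98  65 130]
px [144. 283.] n 338 h46 top mean [233. 388.] rect 233 389  59x57 ang 2.1 [ 90  56 124]
px [174. 291.] n 331 h46 top mean [207. 293.] rect 206 293  57x58 ang 3.8 [ 47  75 149]
```

```bash
python3 -c "
from workcell import *
print(job_done())"
```

```text
the job is handed in; nothing more can be done
None
```

The job is handed in: all five gadgets were there and stand in place, to within about 2 mm by the cameras, and the isolator was turned off before anything moved and is back on.

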